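Close and clamp the diet bin

TASK

Close the diet bin on the bench: lift the hatch out of its parking recess, slide it along its channels and lower it into the seat over the open well, flush all round. Then swing the wire bail of the toggle latch over so that it hooks behind the keeper on the hatch, and press the lever fully down so that the hatch is pulled tight. Leave the tubs, the scoop and the jug where they stand.

Things in the scene. Friction and masses are not known exactly. Their poses are not given: they have to be found in the camera images.
- seat (a point): Centre of the seat: a 146 x 182 mm recess (x, y), 8 mm deep, round the open well in the sloping top (deck) of a white bin 560 mm wide. The point is level with the recess's black rubber ledge, on which the shut hatch rests. Its axes are the deck's: x up the slope, away from the robot; y along the channels, from seat to parking recess; z square out of the deck, which slopes 25 degrees, facing the robot.
- park (a point): Centre of the parking recess's floor, 196 mm from the seat along +y, same size, depth and axes; the hatch starts here. A 14 mm divider, level with the deck, parts the recesses. C channels run along their upper and lower edges, closed at the ends; lips 20 mm above the deck overhang the hatch's edges: it can rise 20 mm from a seat (8 clear the divider). Nothing bears it between the recesses: carry it level with the deck.
- hatch_handle (a point): Centre of the loose hatch's black grip. The hatch is an aluminium plate 140 x 176 x 8 mm, 0.3 to 0.65 kg, axes as the deck's, with 3 mm play all round in a recess. The grip is a bar along y, 66 mm long, 14 mm thick (x), its flat sides 24 mm tall (z), over the plate's middle, centre 42 mm above the plate's underside; a post at each end. Take it square to the deck, fingers closing along x.
- keeper (a point): Point on the hatch where the axis of the bail's bar lies when hooked: on a steel pad, against the back (+y side) of an upright steel keeper 36 mm wide (x), 6 mm thick (y), at the hatch's -y end. From the grip's centre it is 70 mm along the hatch's -y and 25 mm lower; axes as the hatch's. The keeper rises 11 mm above this point; a 2.5 mm lip at its top points to +y.
- lever_pivot (a point): Pivot of the toggle latch's lever, on a step of the deck beyond the seat's -y end: 128 mm from the seat along -y, 10 mm above it (z), midway across (x). Deck axes; the pivot's axis lies along x.
- lever (a joint): Latch lever, rad: 0 pressed fully down, lying along -y over the step; grows as it swings up and over towards the hatch, pi/2 square to the deck, stop at 2.0. Starts raised, 1.54 to 1.68. Stays where left (friction 0.06 N m). With the bail hooked it takes a few newtons more at the tip, passes dead centre just before 0 and then stays down.
- lever_tip (a point): Point on the lever's pressing face (towards the hatch while raised, on top when down), 55 mm from the pivot. The lever is a steel strap 30 mm wide (x), 4 mm thick, 72 mm long, its last 15 mm turned up by up to 7 mm; the pressing face stands 6 mm off the line through the pivot.
- bail_bar (a point): Middle of the bail's cross bar, along x, 8 mm thick, 50 mm long, on two arms that straddle the lever and pivot on it 22 mm from the lever's pivot, 15 degrees from the lever's line on the side away from the pressing face; bar to that pivot 74.8 mm. Starts raised, higher than the lever's end; swing it over towards +y to lie on the pad behind the keeper (5 to 17 mm of play there while the lever is raised).
- bail (a joint): Angle of the bail on the lever, rad: about 0 hooked with the lever down, growing as the bail is raised away from the hatch. Starts at 2.49 to 2.62 (arms 55 to 73 degrees above the deck, leaning towards the hatch); 1.2 to 1.4 hooked with the lever raised. Its pivots hold it while steeper than about 40 degrees above the deck; pushed lower, it drops by its own weight and stays down.
- bail_spring (a joint): Stretch of the bail's built-in springs, m: 0 slack, about 0.002 to 0.003 when the hatch is pulled tight (5 N per mm).
- tub_a_mid (a point): Middle of a round white diet tub with a grey lid, 56 mm in diameter, 65 mm tall, standing on the flat strip behind the slope. Leave alone.
- tub_b_mid (a point): Middle of a second such tub, 50 mm tall, on the same strip. Leave alone.
- scoop: Steel feed scoop, 215 mm long, lying in front of the bin. Leave alone.
- jug: Translucent jug, 104 mm wide, 170 mm tall, with a handle, standing on the balance. Leave alone.

How it is judged:
On the way, in this order (a step that is already met when the one before it is completed fails the run):
1. the hatch is lifted clear of the divider while still over its parking recess (z of hatch_handle in the frame of park above 0.0495 m and y of hatch_handle in the frame of park above -0.05 m), for 0.05 s.
2. the hatch lies flush in the seat over the well (y of hatch_handle in the frame of seat between -0.007 and 0.007 m and z of hatch_handle in the frame of seat below 0.0445 m and angle between the z axis of hatch_handle and the z axis of seat, either way round below 0.035 rad), for 0.2 s.
3. the bar of the bail lies behind the keeper (y of bail_bar in the frame of keeper between -0.003 and 0.022 m and z of bail_bar in the frame of keeper between -0.006 and 0.006 m), for 0.1 s.
At the end, for the whole second after the job is handed in: The hatch lies flush in the seat over the well (within 7 mm along the channels, 2.5 mm in height, 2 degrees), the bail's bar is hooked behind the keeper (within 4 mm along the channels) with its springs stretched more than 1 mm, and the lever is down (below 0.08 rad) (all of step 2 and value of joint lever below 0.08 rad and value of joint bail_spring above 0.001 m and y of bail_bar in the frame of keeper between -0.004 and 0.004 m and z of bail_bar in the frame of keeper between -0.006 and 0.008 m); the robot touches nothing.
It fails at once if a tub is moved more than 30 mm (distance of any of tub_a_mid, tub_b_mid from where it was at the start of the episode above 0.03 m).
It fails at once if the scoop or the jug is moved more than 30 mm (distance of any of scoop, jug from where it was at the start of the episode above 0.03 m).
It also fails if it takes over 51 s, if anything falls off the work surface, if the arm or the gripper's body presses on something with over 40 N, if the wrist force passes 120 N, or if a joint passes its speed limit or range.

ROBOT

A 6-joint arm with a two-finger parallel gripper is mounted at the origin on the work surface. World frame = base frame: x ahead of the robot, y to its left, z up, the work surface at z = 0. Lengths are in m, angles in rad, forces in N, time in s.
With the tool pointing down it reaches from about 0.225 to 0.875 m from the base axis. Payload 3.4 kg.
Tool frame: the origin (TCP) lies at the centre of the arm's flange, where the gripper is bolted on; the fingertips stand 173 mm ahead of it and the grasp point (between the pads) lies env.grasp_offset ahead of it (env.grasp_offset is the distance from the TCP to the grasp point, in m); z points along the fingers, y is the direction in which the jaws open and shut (so a half turn about z gives the same grasp; the last joint's range is limited). The gripper opens to 85 mm and grips with 20 to 120 N. Pads are 22 mm wide; open, the fingers measure 114 mm over their backs; the gripper's body (76 mm by 85 mm) begins 54 mm behind the grasp point. The pads swing forward as they close: fully open they stand 13 mm farther back than shut.
Start: joints at [1.121, 0.276, 1.505, -0, 1.361, -0.121], TCP at [0.186, 0.544, 0.405] pointing down, gripper open.
Joint ranges: [-2.89, 2.89], [-0.75, 2.08], [0.22, 2.7], [-1.18, 4.32], [0.11, 2.71], [-2.7, 2.7]. Speed limits (rad/s): [2.57, 2.57, 3.14, 3.14, 3.14, 3.14].

INTERFACE

Orientations are given as a 3x3 rotation matrix whose columns are the frame's x, y, z axes.
In Python, from station import env gives the robot as it stands. The module is installed in compiled form; this text tells all that it offers.
- The arm moves only by the tool play_rows, never from a script. Its argument "plan" is a list of rows, each a list of 7 numbers: the shift along the tool's x, y, z scaled (see below), then the turn, a rotation vector about the tool's x, y, z scaled (see below), then the gripper command: -1 is shut, 1 is fully open, values between are in proportion. In form: [[dx, dy, dz, wx, wy, wz, hand], ...]. A call has 1 to 8 rows; each row shifts and turns the commanded pose from where the row before left it, along the tool's axes as they then stand; what a row does not reach is not made up. The controller multiplies each number of a shift by 5 cm and each number of a turn by 6 degrees. A row lasts 1/8 s, in which the tool goes at most 62.5 mm and 10.7 degrees, less where a joint would pass 70% of its speed; a pose out of reach is approached as far as the arm can. A call with a number of a shift or a turn outside -1 to 1 is refused whole. A call with a gripper value outside its range is refused whole. The fingers move at their own pace and stop on an object; "grip_force" is the grip in N (left out, the last holds). Time passes only in rows, so rows that do not move let the fingers close. It gives the time, the measured TCP pose, the force and the opening at its end, in the units of the state.
- env.observe(): the state, without advancing time (a new reading comes with each control period).
- env.grab_frame(name): name is "side" or "top"; returns a dict with "image" (384x512x3 uint8, red, green, blue), "fx", "fy", "cx", "cy" (pixels), "rvec" (rotation vector, rad) and "tvec" (3), from world to camera coordinates, as OpenCV has them. Camera axes: x right, y down, z forward; pixel columns grow to the right and rows downward; lengths in m; the calibration is good to about 2 mm. A picture is of the moment at which its call begins. There is no depth.
- env.finish_job(): hands the job in, once; it reports no verdict.
Trained networks look in the newest picture that a camera, given by its name, has taken for a name from the list of things; names that differ only in an ending like _2 or _b are one class to them, and where a whole thing is asked for, a point or a joint stands for the part that bears it (a point fixed in the world has none). Each returns a list of dicts, best first, with "conf" (0 to 1); they miss things now and then, are a little off and sometimes report something else, mostly with a low value. They report only what shows in the picture. A call takes as long as a camera call.
- env.find_in(camera, query): "xy" ([column, row] in pixels, amid what is visible of it).
The state is a dict: "time": time; "qpos": joint angles; "qvel": joint speeds; "joint_torque": joint torques, N m; "eef_pos": TCP position; "orientation": TCP orientation; "force": force on the tool from outside, world axes, zero at the start; "torque": the same for the moment, N m; "width": opening from 0.0 (shut) to 1.0 (fully open).
Only numpy, scipy, OpenCV 4.12 (cv2) and the standard library are available. Lean on these libraries where they do the work, as an engineer would, in place of code of your own. Each camera call takes 0.05 s, during which the arm holds its last target.

## Working session

There is one attempt and no reset: what is moved stays moved. The work goes in short steps, Python scripts to look and compute and a tool call to move; the robot and the scene stay as the last step left them, time stands still between calls to the robot, and variables do not carry over. Pictures are saved under pics/ and viewed, and the job is handed in when it is done.

Besides the shell and the picture viewer there is one more tool, called after ">>>" by a JSON object that holds its "api" and its "payload". play_rows: Moves the arm, as the interface text tells. Shifts and turns lie within -1 to 1; 1 stands for 5 cm of shift or 6 degrees of turn. Its arguments: {"type":"object","properties":{"plan":{"type":"array","items":{"type":"array","items":{"type":"number"}}},"grip_force":{"type":"number"}},"required":["plan"]}

```bash
mkdir -p pics; cat > h.py <<'E'
import numpy as np, cv2
from station import env
def cam(n):
    f=env.grab_frame(n); return f
def save(f,fn,crop=None,s=1):
    im=f["image"][:,:,::-1]
    if crop: x0,y0,x1,y1=crop; im=im[y0:y1,x0:x1]
    if s!=1: im=cv2.resize(im,None,fx=s,fy=s,interpolation=cv2.INTER_CUBIC)
    cv2.imwrite("pics/"+fn,im)
def K(f): return np.array([[f["fx"],0,f["cx"]],[0,f["fy"],f["cy"]],[0,0,1]])
def proj(f,P): return cv2.projectPoints(np.atleast_2d(np.array(P,float)),np.array(f["rvec"],float),np.array(f["tvec"],float),K(f),None)[0][:,0]
def ray(f,uv):
    R=cv2.Rodrigues(np.array(f["rvec"],float))[0]; t=np.array(f["tvec"],float).ravel()
    c=-R.T@t; d=R.T@np.linalg.inv(K(f))@np.array([uv[0],uv[1],1.]); return c,d/np.linalg.norm(d)
E
python3 - <<'E'
from h import *
np.set_printoptions(precision=4,suppress=True)
print(env.grasp_offset, env.observe())
for n in ["side","top"]:
    f=cam(n); save(f,n+"0.png",s=1.5)
    print(n,f["fx"],f["cx"],f["cy"],f["rvec"],f["tvec"],ray(f,(256,192)))
    for q in ["seat","park","hatch_handle","keeper","lever_pivot","lever_tip","bail_bar","tub_a_mid","scoop","jug"]:
        try: print(q,[(np.round(d["xy"],1),round(d["conf"],2)) for d in env.find_in(n,q)][:3])
        except Exception as e: print(q,e)
E
```

```text
0.1547 {'time': 0.0, 'qpos': array([ 1.121 ,  0.2766,  1.5061,  0.    ,  1.3607, -0.121 ]), 'qvel': array([-0.0003,  0.0003, -0.0001, -0.0013, -0.0013,  0.001 ]), 'joint_torque': array([ -0.0003, -41.6761, -24.5812,  -0.0003,   0.0113,   0.    ]), 'eef_pos': array([0.1856, 0.544 , 0.4038]), 'orientation': array([[-0.9464,  0.3229, -0.0008],
       [ 0.3229,  0.9464, -0.0016],
       [ 0.0002, -0.0018, -1.    ]]), 'force': array([ 0.0746, -0.409 ,  0.0955]), 'torque': array([-0.051 , -0.0456, -0.0149]), 'width': 1.002858331343818}
side 441.7266753806491 254.92205151997555 187.50608041263328 [ 2.162  -0.394   0.1992] [-0.4135  0.3014  1.3627] (array([ 0.0615, -1.0209,  1.0358]), array([ 0.2848,  0.7562, -0.5891]))
seat [(array([304.3, 225.9]), 0.88), (array([330.7, 185.2]), 0.64)]
park [(array([303.3, 224.3]), 0.83), (array([330. , 183.8]), 0.42)]
hatch_handle [(array([257.2, 184. ]), 0.67)]
keeper [(array([261.3, 181.8]), 0.77)]
lever_pivot [(array([306.3, 226.2]), 0.69), (array([304.8, 222.1]), 0.33)]
lever_tip [(array([306.4, 224.9]), 0.86)]
bail_bar [(array([301.3, 209.4]), 0.4)]
tub_a_mid [(array([330.1, 180.9]), 0.86)]
scoop [(array([244. , 315.6]), 0.72), (array([259.5, 183. ]), 0.54)]
jug [(array([216.2, 126.9]), 0.89)]
top 450.5360027361926 254.69691814648374 193.6517918013878 [ 2.1564 -2.0983  0.1824] [0.1168 0.535  1.5955] (array([0.2448, 0.1201, 1.6646]), array([ 0.1783,  0.0041, -0.984 ]))
seat [(array([317.2, 177.4]), 0.74)]
park [(array([317.1, 177. ]), 0.87)]
hatch_handle [(array([238.7, 193.3]), 0.72), (array([362.3, 254.6]), 0.26)]
keeper [(array([239.7, 194.2]), 0.9)]
lever_pivot [(array([299. , 164.5]), 0.89)]
lever_tip []
bail_bar [(array([328.4, 185.3]), 0.48)]
tub_a_mid [(array([302.7, 136.6]), 0.58)]
scoop [(array([361. , 255.1]), 0.63)]
jug [(array([115. , 189.5]), 0.57)]
```

View pics/side0.png

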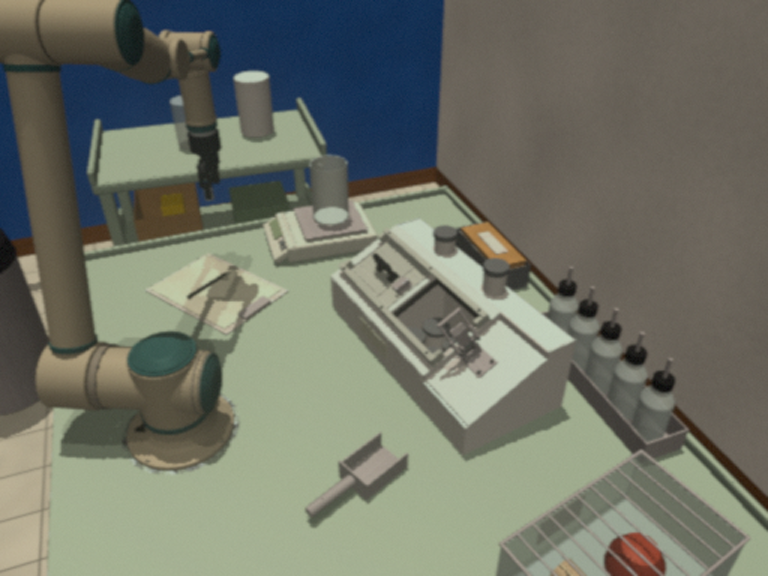

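View pics/top0.png

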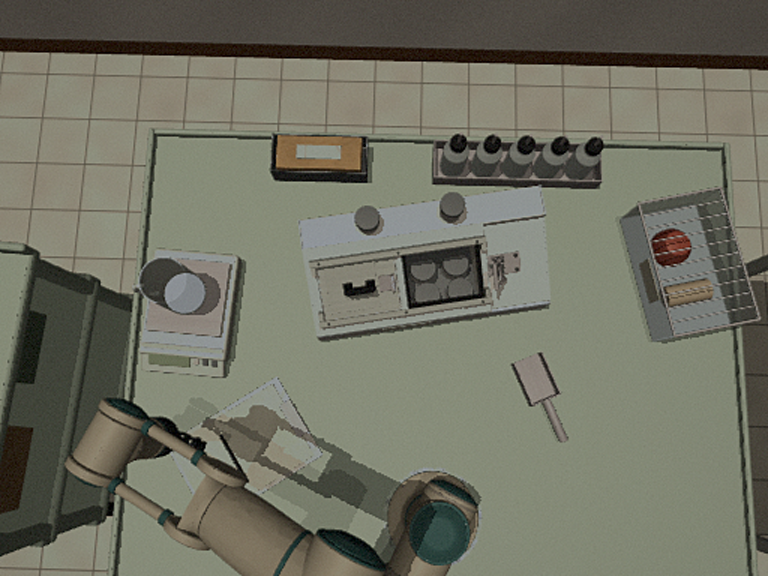

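The bin is yawed a few degrees, with the hatch parked left (+y), the well in the middle and the latch on the right in the top view. I'll zoom in on it.

```bash
python3 - <<'E'
from h import *
f=cam("top"); save(f,"top1.png",(195,115,375,235),4.4)
f=cam("side"); save(f,"side1.png",(210,140,390,275),4.4)
E
```

```text
(no output)
```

View pics/top1.png

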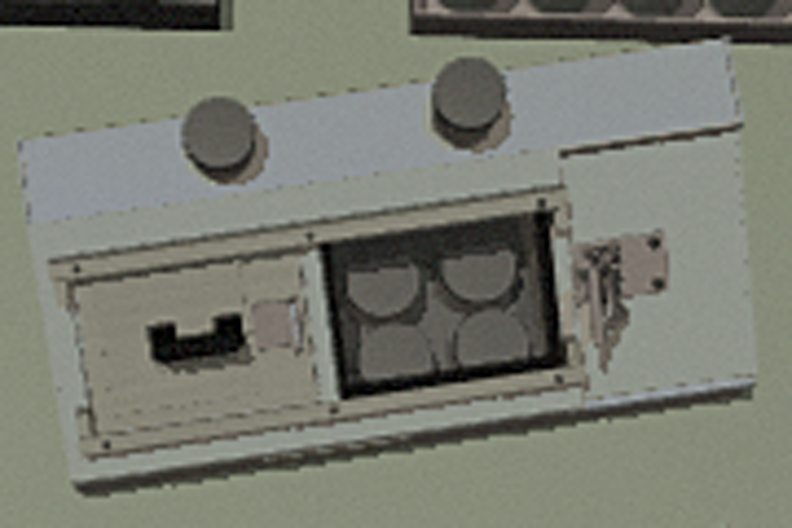

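View pics/side1.png

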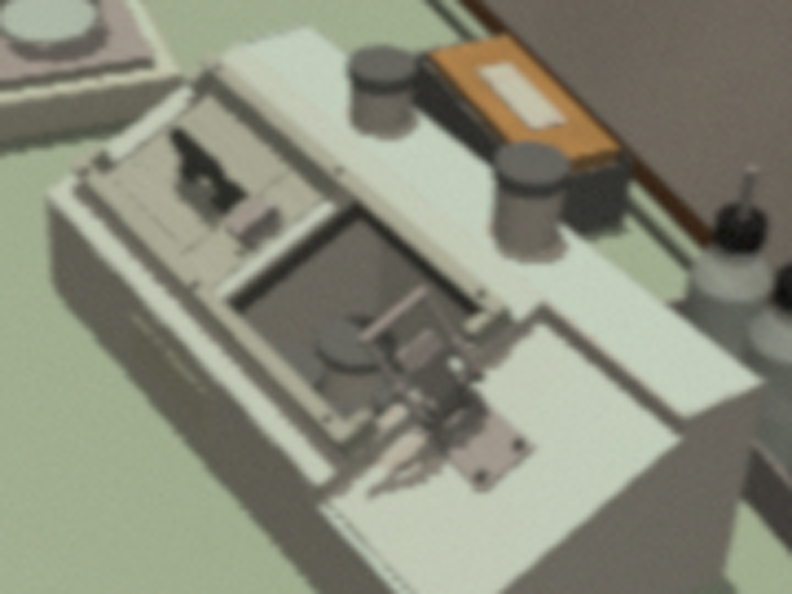

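```bash
python3 - <<'E'
from h import *
import numpy as np
# average several frames to cut noise
for n,c in [("top",(200,155,330,225)),("side",(220,150,330,245))]:
    fs=[cam(n) for _ in range(4)]
    im=np.mean([f["image"].astype(float) for f in fs],0)
    np.save(n+"_avg.npy",im)
    f=dict(fs[0]); f["image"]=np.clip(im*1.3,0,255).astype(np.uint8)
    x0,y0,x1,y1=c
    f2=f; 
    big=cv2.resize(f["image"][y0:y1,x0:x1,::-1],None,fx=6,fy=6,interpolation=cv2.INTER_CUBIC)
    for x in range(x0,x1,10):
        cv2.putText(big,str(x),((x-x0)*6,8),0,0.3,(0,0,255)); cv2.line(big,((x-x0)*6+3,10),((x-x0)*6+3,14),(0,0,255))
    for y in range(y0,y1,10):
        cv2.putText(big,str(y),(0,(y-y0)*6+3),0,0.3,(0,0,255))
    cv2.imwrite(f"pics/{n}2.png",big)
E
```

```text
(no output)
```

View pics/top2.png

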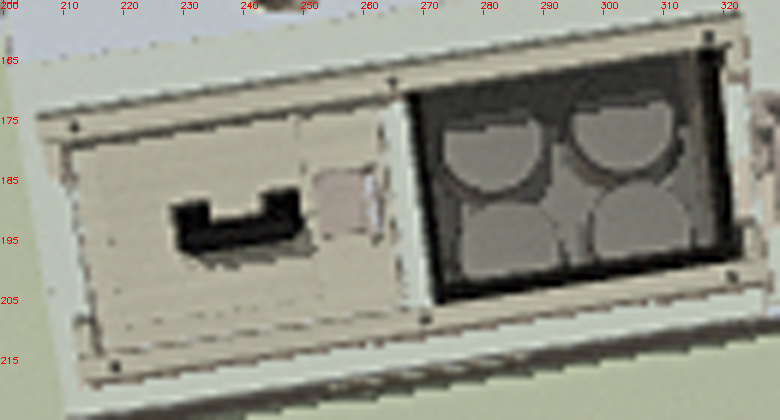

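View pics/side2.png

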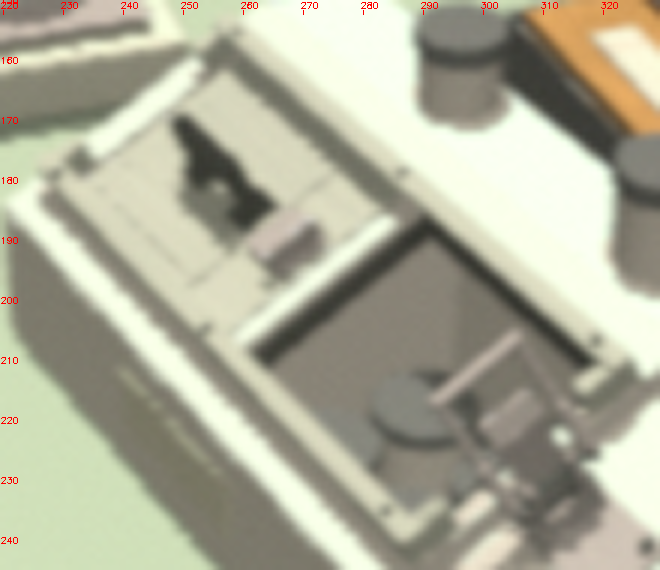

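```bash
cat > fit.py <<'E'
from h import *
from scipy.optimize import least_squares
ft=cam("top"); fs=cam("side")
def cv(p,o): return np.array([(p[0]+.5)/6-.5+o[0],(p[1]+.5)/6-.5+o[1]])
T={ 'A1':(74,126),'A2':(392,82),'A3':(708,36),'B1':(115,366),'B2':(425,318),'B3':(732,276)}
S={'A2':(401,172),'A3':(595,340),'B2':(205,328),'B3':(385,511)}
OT=(200,155);OS=(220,150)
# line features: deck line (fixed y,z) matched to crop pts
LT=[(91,8,(408,95),(433,303)),(105,8,(386,100),(408,308))]
LS=[(91,8,(405,215),(248,345)),(105,8,(388,208),(232,338))]
def Rd(psi,tilt=np.radians(25)):
    c,s=np.cos(psi),np.sin(psi)
    return np.array([[c,-s,0],[s,c,0],[0,0,1]])@np.array([[np.cos(tilt),0,-np.sin(tilt)],[0,1,0],[np.sin(tilt),0,np.cos(tilt)]])
def w(p,P): return p[:3]+(Rd(p[3])@np.atleast_2d(P).T/1000).T
def model(k,p):
    a,b,h=p[4:7]
    return [a if k[0]=='A' else -a, 98+{'1':b,'2':0,'3':-b}[k[1]],h]
def res(p):
    r=[]
    for f,D,L,o in ((ft,T,LT,OT),(fs,S,LS,OS)):
        for k,c in D.items(): r+=list(proj(f,w(p,model(k,p)))[0]-cv(c,o))
        for y,z,c1,c2 in L:
            q=proj(f,w(p,[[60,y,z],[-60,y,z]]))
            d=q[1]-q[0]; n=np.array([-d[1],d[0]])/np.linalg.norm(d)
            r+=[(cv(c,o)-q[0])@n for c in (c1,c2)]
    return np.array(r)
s=least_squares(res,[.55,0,.15,0.13,80,190,28],loss='soft_l1')
if __name__=="__main__":
    np.set_printoptions(precision=4,suppress=True)
    print(s.x,np.degrees(s.x[3])); print(res(s.x).round(2))
    np.save("deck.npy",s.x)
E
python3 fit.py
```

```text
[  0.5609  -0.0075   0.134    0.1736  70.482  178.6991  32.0929] 9.94601345177417
[ 0.38  0.17  0.25 -0.11  0.17 -0.01  0.02 -0.01 -0.04  0.45  0.12 -0.05
 -0.44 -0.12 -0.8   0.1   0.2   0.07  0.06  0.02  0.37 -0.18 -0.02  0.04
  0.5  -0.16  0.17 -0.63]
```

```bash
cat > draw.py <<'E'
from fit import *
def wf(f,p,fn,crop,s=6,hy=196.,lift=0,lev=1.6,bail=2.55,hx=0):
    x0,y0,x1,y1=crop
    big=cv2.resize(np.clip(f["image"][y0:y1,x0:x1,::-1]*1.3,0,255).astype(np.uint8),None,fx=s,fy=s,interpolation=cv2.INTER_CUBIC)
    def pl(P,col,closed=True):
        q=(proj(f,w(p,P))-[x0,y0]+.5)*s-.5
        cv2.polylines(big,[np.round(q).astype(int)],closed,col,1)
    for yc in (0,196):
        pl([[73,yc-91,8],[73,yc+91,8],[-73,yc+91,8],[-73,yc-91,8]],(255,0,0))
    for z in (30+lift,54+lift): pl([[hx+7,hy-33,z],[hx+7,hy+33,z],[hx-7,hy+33,z],[hx-7,hy-33,z]],(0,0,255))
    pl([[hx+70,hy-88,8+lift],[hx+70,hy+88,8+lift],[hx-70,hy+88,8+lift],[hx-70,hy-88,8+lift]],(0,255,255))
    k=[hx,hy-70,17+lift]; pl([[k[0]-18,k[1]-4,k[2]+11],[k[0]+18,k[1]-4,k[2]+11],[k[0]+18,k[1]-10,k[2]+11],[k[0]-18,k[1]-10,k[2]+11]],(255,0,255))
    # lever: angle lev: direction (-cos, sin) in (y,z)
    pv=np.array([-128,10.])
    L=lambda a,r: pv+r*np.array([-np.cos(a),np.sin(a)])
    d=np.array([-np.cos(lev),np.sin(lev)]); n=np.array([np.sin(lev),np.cos(lev)]) # pressing face side
    e=[pv+n*6,pv+d*55+n*6,pv+d*72+n*6]
    for x in (-15,15): pl([[x,*q] for q in e],(0,255,0),False)
    pl([[-15,*e[1]],[15,*e[1]]],(0,255,0),False)
    # bail pivot 22mm, 15deg away from the face
    a=lev-np.radians(15)
    bp=L(a,22)
    bb=bail_pos(lev,bail)
    pl([[-25,*bp],[-25,*bb],[25,*bb],[25,*bp]],(0,128,255),False)
    cv2.imwrite("pics/"+fn,big)
def bail_pos(lev,bail):
    pv=np.array([-128,10.]); a=lev-np.radians(15)
    bp=pv+22*np.array([-np.cos(a),np.sin(a)])
    # bail dir: elevation above +y = bail-lev (hooked lever down: ~0; start 2.55-1.6 =55deg)
    e=bail-lev
    return bp+74.8*np.array([np.cos(e),np.sin(e)])
if __name__=="__main__":
    p=np.load("deck.npy")
    wf(ft,p,"wt.png",(205,140,335,225)); wf(fs,p,"ws.png",(220,150,330,245))
E
python3 draw.py
```

```text
(no output)
```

View pics/wt.png

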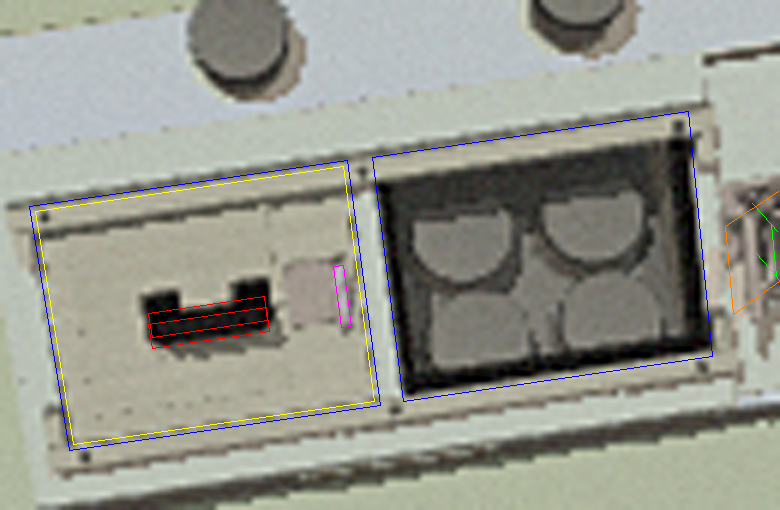

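View pics/ws.png

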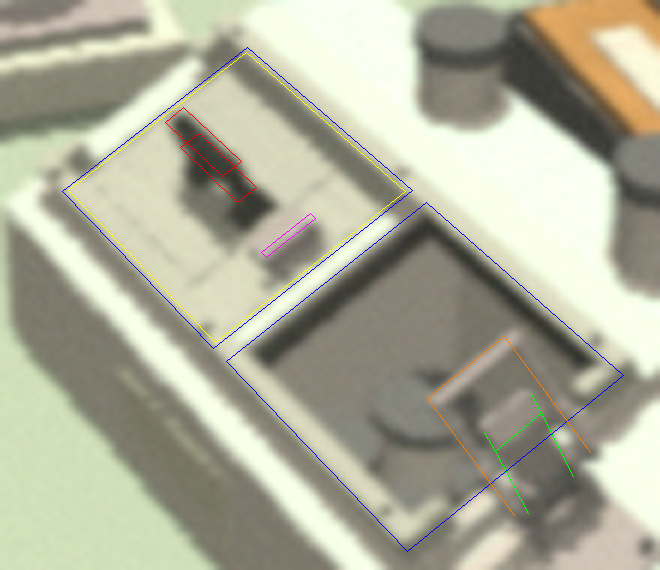

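```bash
python3 - <<'E'
from draw import *
p=np.load("deck.npy")
fs["image"]=np.load("side_avg.npy").astype(np.uint8)
wf(fs,p,"ws2a.png",(242,160,282,200),18)
wf(fs,p,"ws2b.png",(280,195,330,245),12,bail=2.5)
a=cv2.imread("pics/ws2a.png")[:600,:720];cv2.imwrite("pics/ws2a.png",a)
E
```

```text
(no output)
```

View pics/ws2a.png

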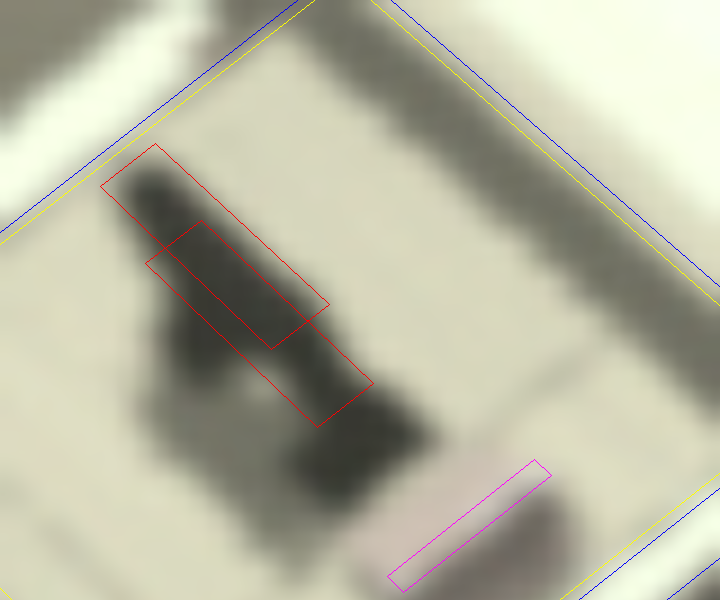

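View pics/ws2b.png

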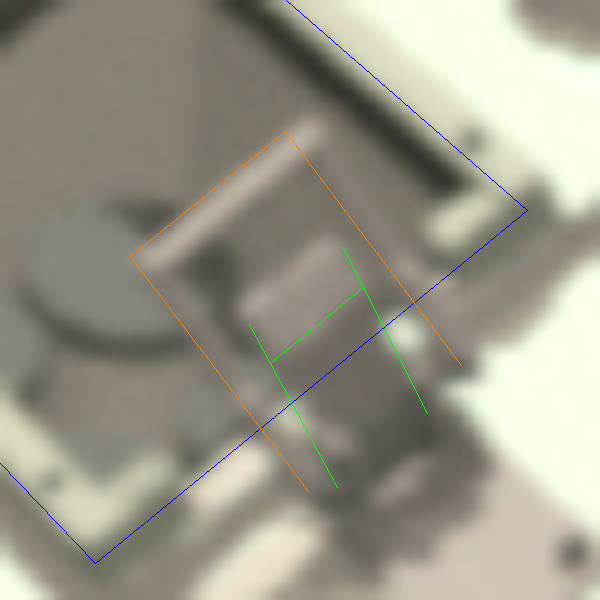

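```bash
cat > plan.py <<'E'
import sys; from station import env
import numpy as np
from scipy.spatial.transform import Rotation as Ro
p=np.load("deck.npy")
psi=p[3];t=np.radians(25)
RD=Ro.from_euler('z',psi).as_matrix()@np.array([[np.cos(t),0,-np.sin(t)],[0,1,0],[np.sin(t),0,np.cos(t)]])
def W(d): return p[:3]+RD@np.array(d,float)/1000
G=env.grasp_offset
RG=np.column_stack([RD[:,1],RD[:,0],-RD[:,2]])   # grip orientation
def Dk(P): return RD.T@(np.array(P)-p[:3])*1000
def status(off=G):
    o=env.observe(); R=o["orientation"]
    print("t",round(o["time"],2),"point in deck mm",Dk(o["eef_pos"]+R@[0,0,off]).round(2),"w",round(o["width"],3),"F deck",(RD.T@o["force"]).round(1), "roterr deg vs RG",np.degrees(Ro.from_matrix(RG.T@R).as_rotvec()).round(2),"q",o["qpos"].round(2))
def rows(dpt,R=None,off=G,n=None,hand=1,rnd=2,start=None):
    """tool point (off ahead of TCP) to deck point dpt mm with orientation R"""
    o=env.observe() ; R0=o["orientation"]; P0=o["eef_pos"]
    if start: P0,R0=start
    R=RG if R is None else R
    P1=W(dpt)-R@[0,0,off]
    rv=Ro.from_matrix(R0.T@R).as_rotvec()
    if n is None: n=int(np.ceil(max(np.abs(np.degrees(rv)).max()/5.9, np.linalg.norm(P1-P0)/.048,1)))
    Rc=R0;Pc=P0;out=[]
    for i in range(n):
        # straight in world, recomputed to absorb rounding
        tgt=P0+(P1-P0)*(i+1)/n
        s=(Rc.T@(tgt-Pc))/.05; s=s.round(rnd)
        r=Ro.from_matrix(Rc.T@R).as_rotvec()/(n-i); r6=(np.degrees(r)/6).round(rnd)
        out.append([float(v) for v in [*s,*r6]]+[hand])
        Pc=Pc+Rc@s*.05; Rc=Rc@Ro.from_rotvec(np.radians(r6*6)).as_matrix()
    for k in range(0,n,8): print(out[k:k+8])
    return Pc,Rc
E
python3 - <<'E'
from plan import *
print(W([0,196,42]),RG)
status()
rows([0,196,42+110])
E
```

```text
[0.50951369 0.18247564 0.17207833] [[-0.17272017  0.89268683  0.4162667 ]
 [ 0.98497093  0.15653764  0.0729947 ]
 [ 0.          0.42261826 -0.90630779]]
t 1.9 point in deck mm [-199.5   608.24  221.05] w 1.005 F deck [-0.3 -0.9  0.2] roterr deg vs RG [ 22.55  13.35 -60.2 ] q [ 1.12  0.28  1.5  -0.    1.36 -0.12]
[[-0.59, -0.53, -0.01, -0.34, -0.2, 0.91, 1], [-0.64, -0.47, -0.02, -0.34, -0.2, 0.91, 1], [-0.68, -0.41, -0.02, -0.34, -0.2, 0.91, 1], [-0.72, -0.34, -0.02, -0.34, -0.2, 0.91, 1], [-0.75, -0.27, -0.01, -0.34, -0.2, 0.91, 1], [-0.77, -0.19, -0.01, -0.34, -0.2, 0.91, 1], [-0.78, -0.13, 0.0, -0.34, -0.2, 0.91, 1], [-0.79, -0.04, 0.02, -0.35, -0.2, 0.92, 1]]
[[-0.8, 0.02, 0.04, -0.35, -0.21, 0.91, 1], [-0.78, 0.11, 0.05, -0.34, -0.21, 0.92, 1], [-0.78, 0.17, 0.07, -0.34, -0.2, 0.91, 1]]
```

>>> {"api": "play_rows", "payload": {"plan": [[-0.59,-0.53,-0.01,-0.34,-0.2,0.91,1],[-0.64,-0.47,-0.02,-0.34,-0.2,0.91,1],[-0.68,-0.41,-0.02,-0.34,-0.2,0.91,1],[-0.72,-0.34,-0.02,-0.34,-0.2,0.91,1],[-0.75,-0.27,-0.01,-0.34,-0.2,0.91,1],[-0.77,-0.19,-0.01,-0.34,-0.2,0.91,1],[-0.78,-0.13,0.0,-0.34,-0.2,0.91,1],[-0.79,-0.04,0.02,-0.35,-0.2,0.92,1]], "grip_force": 60}}

```text
time: 2.9
eef_pos: [0.3414, 0.2662, 0.4103]
orientation: [[-0.445, 0.843, 0.303], [0.895, 0.435, 0.102], [-0.046, 0.316, -0.948]]
force: [-0.2, 0.6, -0.9]
width: 1.001
```

>>> {"api": "play_rows", "payload": {"plan": [[-0.8,0.02,0.04,-0.35,-0.21,0.91,1],[-0.78,0.11,0.05,-0.34,-0.21,0.92,1],[-0.78,0.17,0.07,-0.34,-0.2,0.91,1],[0,0,0,0,0,0,1]]}}

```text
time: 3.4
eef_pos: [0.4, 0.1611, 0.4124]
orientation: [[-0.169, 0.893, 0.417], [0.986, 0.153, 0.071], [-0.0, 0.423, -0.906]]
force: [0.2, -0.2, 0.8]
width: 0.999
```

```bash
python3 - <<'E'
from plan import *
status()
rows([0,196,42+20])
from h import *
f=cam("top"); save(f,"top3.png",(195,115,335,225),5)
f=cam("side"); save(f,"side3.png",(220,110,330,210),6)
E
```

```text
t 3.4 point in deck mm [  0.47 193.59 152.24] w 0.999 F deck [ 0.5 -0.3  0.7] roterr deg vs RG [-0.   -0.12  0.19] q [ 0.23 -0.06  1.93 -0.04  0.84  0.08]
[[0.02, -0.0, 0.9, 0.0, 0.01, -0.02, 1], [0.02, -0.01, 0.9, 0.0, 0.01, -0.01, 1]]
```

View pics/top3.png

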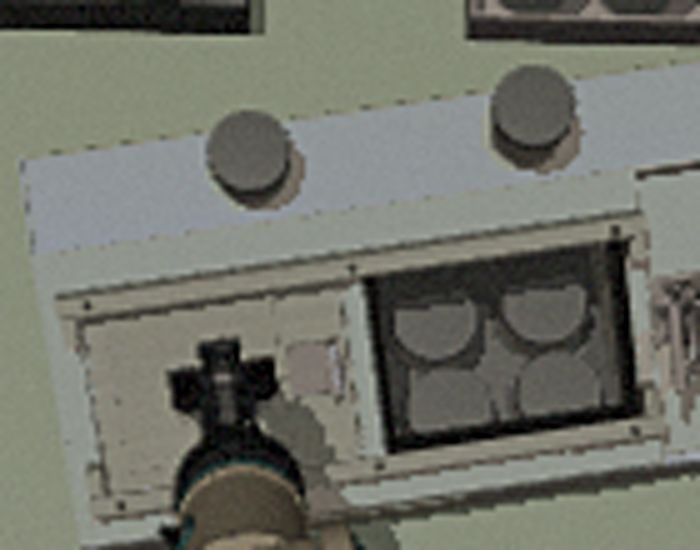

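View pics/side3.png

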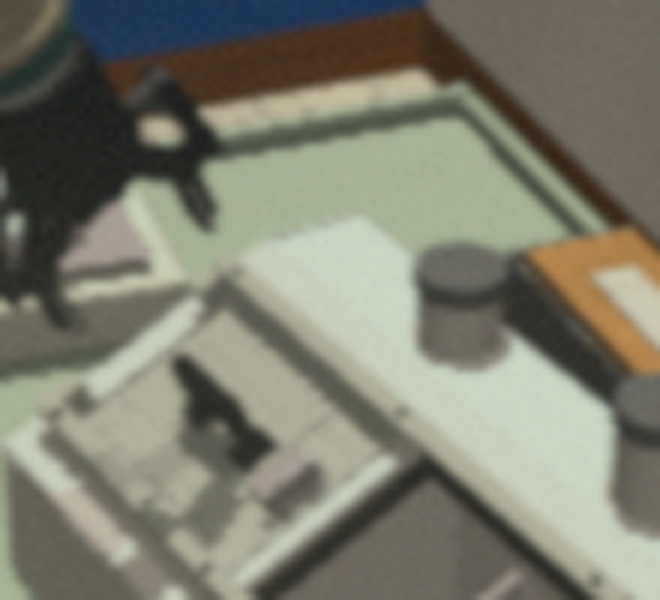

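The open gripper is over the grip in both views: fingers above and below it in the top view at about (222,385), and clear of the lips. Descending.

>>> {"api": "play_rows", "payload": {"plan": [[0.03,0,0.6,0,0.01,-0.02,1],[0.02,-0.01,0.6,0,0.01,-0.01,1],[0,0,0.5,0,0,0,1],[0,0,0.3,0,0,0,1],[0,0,0.2,0,0,0,1],[0,0,0,0,0,0,1]]}}

```text
time: 4.25
eef_pos: [0.4441, 0.1738, 0.312]
orientation: [[-0.177, 0.893, 0.415], [0.984, 0.161, 0.075], [0.0, 0.421, -0.907]]
force: [0.6, 0.2, 0.3]
width: 0.999
```

```bash
python3 - <<'E'
from plan import *
status()
from h import *
f=cam("side"); save(f,"side4.png",(230,130,310,210),7)
f=cam("top"); save(f,"top4.png",(205,155,285,225),7)
E
```

```text
t 4.25 point in deck mm [ -0.78 199.12  41.93] w 0.999 F deck [ 0.6  0.1 -0. ] roterr deg vs RG [ 0.07  0.14 -0.23] q [ 0.24  0.11  2.03 -0.04  0.57  0.09]
```

View pics/side4.png

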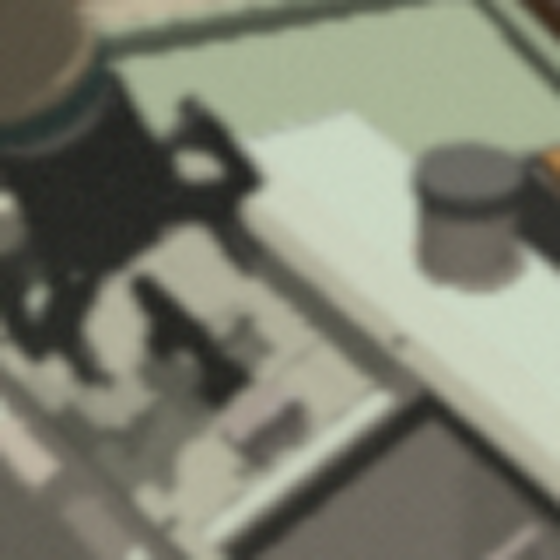

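View pics/top4.png

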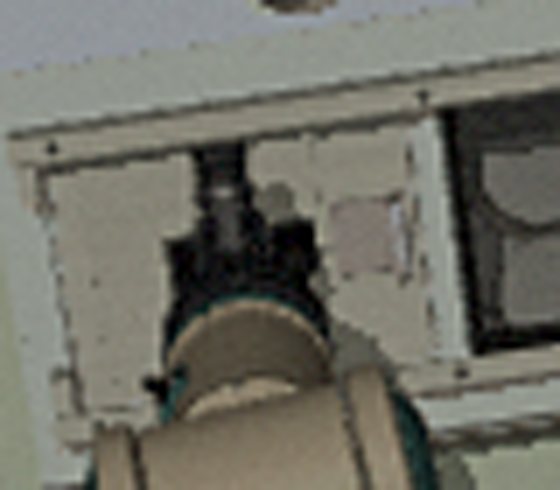

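>>> {"api": "play_rows", "payload": {"plan": [[-0.06,0.01,0,0,-0.02,0.04,1],[0,0,0,0,0,0,-1],[0,0,0,0,0,0,-1],[0,0,0,0,0,0,-1],[0,0,0,0,0,0,-1],[0,0,0,0,0,0,-1]], "grip_force": 60}}

```text
time: 5.1
eef_pos: [0.4451, 0.1706, 0.3127]
orientation: [[-0.172, 0.893, 0.416], [0.985, 0.156, 0.073], [0.0, 0.422, -0.906]]
force: [-0.7, -0.2, 3.1]
width: 0.154
```

```bash
python3 - <<'E'
from plan import *
status()
E
```

```text
t 5.1 point in deck mm [2.0000e-02 1.9545e+02 4.2390e+01] w 0.154 F deck [ 0.7 -0.1  3.1] roterr deg vs RG [0.01 0.   0.04] q [ 0.23  0.11  2.03 -0.04  0.57  0.09]
```

>>> {"api": "play_rows", "payload": {"plan": [[0,0,-0.1,0,0,0,-1],[0,0,-0.1,0,0,0,-1],[0,0,-0.06,0,0,0,-1],[0,0,0,0,0,0,-1]]}}

```text
time: 5.6
eef_pos: [0.4395, 0.1696, 0.3243]
orientation: [[-0.172, 0.893, 0.416], [0.985, 0.156, 0.073], [0.0, 0.422, -0.907]]
force: [-0.6, 0.1, -4.7]
width: 0.151
```

```bash
python3 - <<'E'
from plan import *
status()
from h import *
f=cam("side"); save(f,"side5.png",(230,130,310,210),7)
rows([0,0,55.5],n=8,hand=-1,rnd=3)
E
```

```text
t 5.6 point in deck mm [ -0.3  195.45  55.34] w 0.151 F deck [-2.5  0.2 -4. ] roterr deg vs RG [0.04 0.   0.05] q [ 0.23  0.09  2.02 -0.04  0.6   0.09]
[[-0.489, 0.001, -0.001, -0.001, -0.0, -0.001, -1], [-0.488, 0.001, -0.0, -0.001, -0.0, -0.001, -1], [-0.489, 0.0, -0.001, -0.001, -0.0, -0.001, -1], [-0.488, 0.001, -0.001, -0.001, -0.0, -0.001, -1], [-0.489, 0.0, -0.0, -0.001, -0.0, -0.001, -1], [-0.488, 0.001, -0.001, -0.001, -0.0, -0.001, -1], [-0.489, 0.0, -0.001, -0.001, -0.0, -0.0, -1], [-0.489, 0.001, -0.001, -0.001, -0.0, -0.001, -1]]
```

View pics/side5.png

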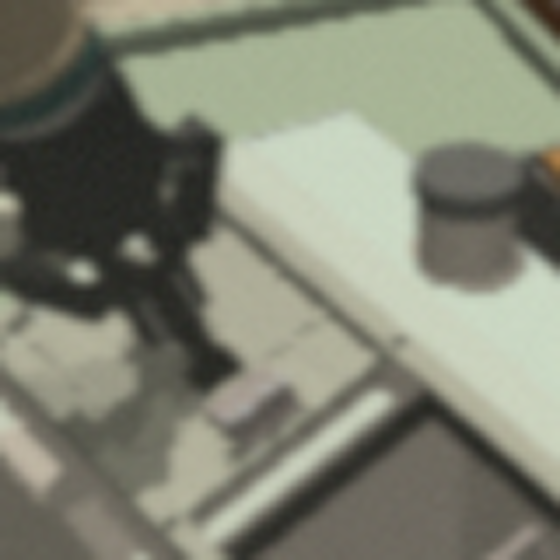

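The hatch is lifted: the keeper is up at about (255,400) and the gap to the divider shows. Force is about 4.7 N, so it isn't jammed. Next: sliding.

>>> {"api": "play_rows", "payload": {"plan": [[-0.3,0,0,0,0,0,-1],[-0.5,0.001,-0.001,-0.001,0,-0.001,-1],[-0.5,0.001,-0.001,-0.001,0,-0.001,-1],[-0.5,0.001,-0.001,-0.001,0,-0.001,-1],[-0.5,0.001,-0.001,-0.001,0,-0.001,-1],[-0.5,0.001,-0.001,-0.001,0,-0.001,-1],[-0.5,0.001,0,0,0,0,-1],[-0.3,0,0,0,0,0,-1]]}}

```text
time: 6.65
eef_pos: [0.4712, -0.0089, 0.3245]
orientation: [[-0.172, 0.893, 0.416], [0.985, 0.156, 0.072], [-0.001, 0.423, -0.906]]
force: [0.2, 0.7, -6.2]
width: 0.148
```

```bash
python3 - <<'E'
from plan import *
status()
rows([0,0,55.5],n=2,hand=-1,rnd=3)
E
```

```text
t 6.65 point in deck mm [ 0.21 13.92 55.33] w 0.148 F deck [-2.3  0.7 -5.7] roterr deg vs RG [ 0.   -0.07  0.03] q [-0.24  0.09  2.02  0.28  0.65 -0.6 ]
[[-0.141, -0.002, -0.002, -0.0, 0.006, -0.003, -1], [-0.141, -0.002, -0.001, -0.0, 0.005, -0.002, -1]]
```

>>> {"api": "play_rows", "payload": {"plan": [[-0.14,-0.002,-0.002,0,0.006,-0.003,-1],[-0.145,-0.002,-0.001,0,0.005,-0.002,-1],[0,0,0,0,0,0,-1]]}}

```text
time: 7.02
eef_pos: [0.4732, -0.0218, 0.3246]
orientation: [[-0.173, 0.893, 0.416], [0.985, 0.157, 0.074], [0.001, 0.423, -0.906]]
force: [-0.3, -0.4, -5.5]
width: 0.153
```

```bash
python3 - <<'E'
from plan import *
status()
from draw import *
wf(ft,p,"wt6.png",(255,145,335,215),8,hy=0,lift=13.3); wf(fs,p,"ws6.png",(240,150,335,245),8,hy=0,lift=13.3)
a=cv2.imread("pics/ws6.png");cv2.imwrite("pics/ws6.png",a[:600])
E
```

```text
t 7.03 point in deck mm [4.000e-02 1.240e+00 5.556e+01] w 0.153 F deck [-2.6 -0.3 -4.8] roterr deg vs RG [-0.    0.06 -0.01] q [-0.27  0.09  2.01  0.3   0.66 -0.64]
```

View pics/wt6.png

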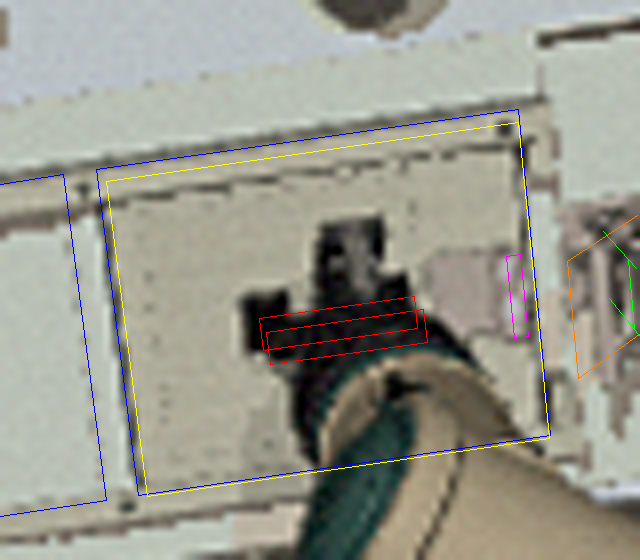

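View pics/ws6.png

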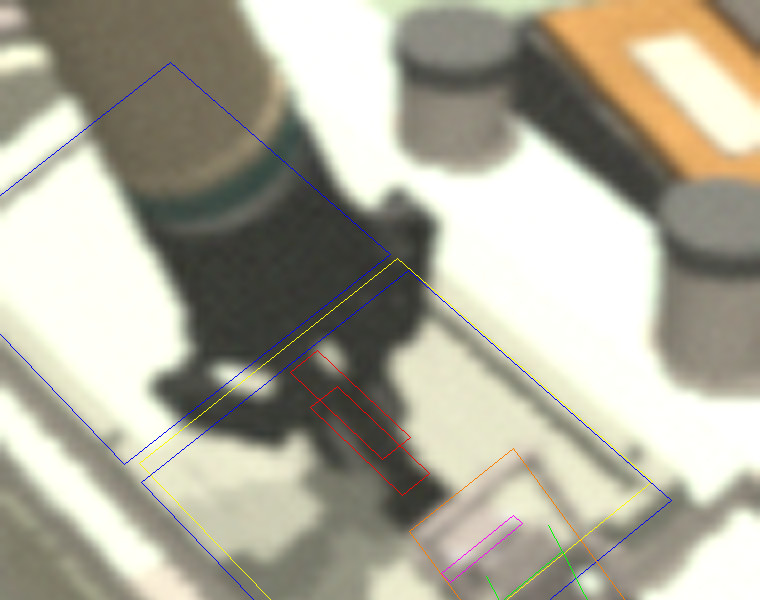

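```bash
python3 - <<'E'
from plan import *
status()
from draw import *
ft["image"]=np.mean([ft["image"]]+[cam("top")["image"] for _ in range(3)],0).astype(np.uint8)
wf(ft,p,"wt7a.png",(262,160,302,210),12,hy=0,lift=13.3); wf(ft,p,"wt7b.png",(295,155,335,205),12,hy=0,lift=13.3)
a=cv2.imread("pics/wt7a.png");b=cv2.imread("pics/wt7b.png");cv2.imwrite("pics/wt7.png",np.hstack([a,b])[:,:800])
cv2.imwrite("pics/wt7.png",cv2.resize(np.hstack([a,b]),(800,500)))
E
```

```text
t 7.12 point in deck mm [-0.15  1.77 55.56] w 0.151 F deck [-1.8  0.2 -4.1] roterr deg vs RG [ 0.02  0.09 -0.03] q [-0.27  0.09  2.01  0.3   0.66 -0.64]
```

View pics/wt7.png

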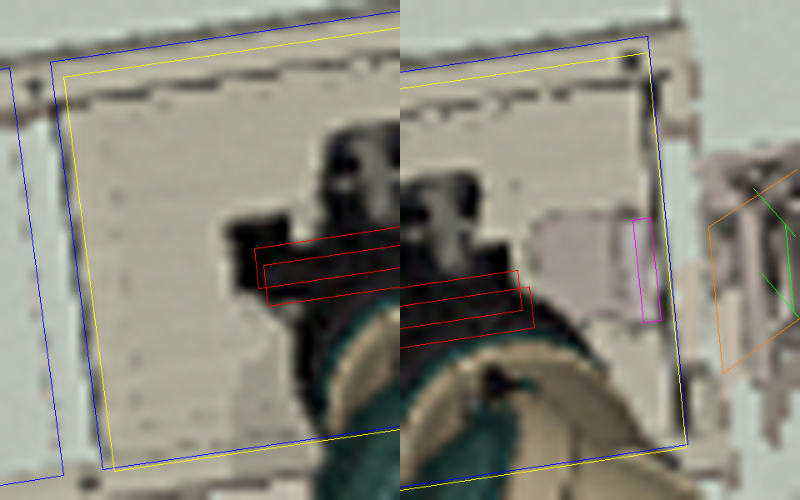

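>>> {"api": "play_rows", "payload": {"plan": [[-0.05,0.002,0,0,-0.01,0,-1],[0,0,0.1,0,0,0,-1],[0,0,0.1,0,0,0,-1],[0,0,0,0,0,0,-1]]}}

```text
time: 7.88
eef_pos: [0.4778, -0.0234, 0.3149]
orientation: [[-0.173, 0.893, 0.415], [0.985, 0.157, 0.074], [0.001, 0.421, -0.907]]
force: [-0.6, 0.3, -4.7]
width: 0.15
```

```bash
python3 - <<'E'
from plan import *
status()
E
```

```text
t 7.88 point in deck mm [-0.45 -1.14 44.94] w 0.15 F deck [-2.5  0.4 -4. ] roterr deg vs RG [ 0.08  0.04 -0.01] q [-0.27  0.11  2.02  0.31  0.64 -0.66]
```

>>> {"api": "play_rows", "payload": {"plan": [[0,0,0.04,0,0,0,-1],[0,0,0.01,0,0,0,-1],[0,0,0,0,0,0,-1]]}}

```text
time: 8.25
eef_pos: [0.4789, -0.0232, 0.3133]
orientation: [[-0.173, 0.893, 0.416], [0.985, 0.157, 0.073], [-0.0, 0.423, -0.906]]
force: [0.0, 0.6, -4.9]
width: 0.156
```

```bash
python3 - <<'E'
from plan import *
status()
E
```

```text
t 8.25 point in deck mm [ 0.16 -1.32 43.11] w 0.156 F deck [-1.9  0.6 -4.5] roterr deg vs RG [-0.01  0.   -0.02] q [-0.27  0.11  2.02  0.31  0.63 -0.66]
```

>>> {"api": "play_rows", "payload": {"plan": [[0,0,0.02,0,0,0,-1],[0,0,0.01,0,0,0,-1],[0,0,0,0,0,0,-1]]}}

```text
time: 8.62
eef_pos: [0.4793, -0.0231, 0.3126]
orientation: [[-0.173, 0.892, 0.417], [0.985, 0.157, 0.073], [-0.001, 0.423, -0.906]]
force: [-4.3, -1.2, 1.8]
width: 0.149
```

```bash
python3 - <<'E'
from plan import *
status()
E
```

```text
t 8.62 point in deck mm [ 0.28 -1.33 42.22] w 0.149 F deck [-3.3 -0.5  3.5] roterr deg vs RG [-0.04 -0.01 -0.04] q [-0.27  0.11  2.02  0.31  0.63 -0.66]
```

>>> {"api": "play_rows", "payload": {"plan": [[0,0,0,0,0,0,1],[0,0,0,0,0,0,1],[0,0,0,0,0,0,1],[0,0,0,0,0,0,1],[0,0,-0.3,0,0,0,1],[0,0,-0.7,0,0,0,1],[0,0,-0.7,0,0,0,1],[0,0,-0.5,0,0,0,1]]}}

```text
time: 9.62
eef_pos: [0.4329, -0.0312, 0.4141]
orientation: [[-0.173, 0.892, 0.419], [0.985, 0.157, 0.072], [-0.002, 0.425, -0.905]]
force: [0.9, -0.4, 0.2]
width: 1.003
```

```bash
python3 - <<'E'
from plan import *
status()
from draw import *
wf(ft,p,"wt8.png",(255,145,335,215),8,hy=0); wf(fs,p,"ws8.png",(240,170,335,245),8,hy=0,bail=2.5)
E
```

```text
t 9.62 point in deck mm [  0.78  -1.47 154.16] w 1.003 F deck [ 0.8 -0.6 -0.1] roterr deg vs RG [-0.14 -0.08 -0.04] q [-0.32 -0.06  1.92  0.26  0.91 -0.62]
```

View pics/wt8.png

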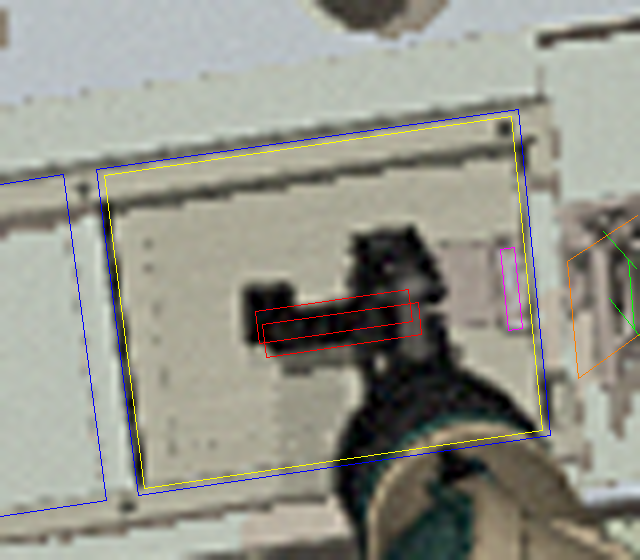

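View pics/ws8.png

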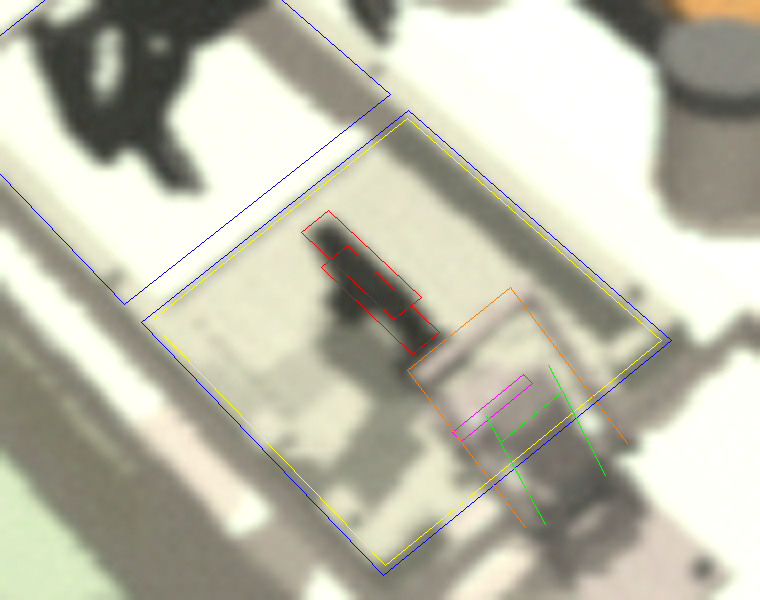

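```bash
python3 - <<'E'
from plan import *
from draw import *
ft["image"]=np.mean([ft["image"]]+[cam("top")["image"] for _ in range(2)],0).astype(np.uint8)
fs["image"]=np.mean([fs["image"]]+[cam("side")["image"] for _ in range(2)],0).astype(np.uint8)
wf(ft,p,"wt9.png",(315,150,355,205),11,hy=0,bail=2.5); wf(fs,p,"ws9.png",(285,195,325,245),12,hy=0,bail=2.5)
cv2.imwrite("pics/c9.png",np.hstack([np.vstack([cv2.imread("pics/wt9.png")])[:600],cv2.resize(cv2.imread("pics/ws9.png"),(484,605))[:600] if False else cv2.copyMakeBorder(cv2.resize(cv2.imread("pics/ws9.png"),(360,450)),0,150,0,0,cv2.BORDER_CONSTANT)]))
for b in (2.4,2.5,2.6):
  B=bail_pos(1.6,b);print(b,B,proj(ft,w(p,[0,*B])),proj(fs,w(p,[0,*B])))
E
```

```text
2.4 [-80.95742862  85.06580532] [[323.03637885 184.41609471]] [[296.25405715 210.57166939]]
2.5 [-86.57466485  90.00042256] [[325.0363523  184.52226051]] [[296.83749946 210.6286418 ]]
2.6 [-92.656478    94.34959938] [[327.1505685  184.56682259]] [[297.57700832 210.8842003 ]]
```

View pics/c9.png

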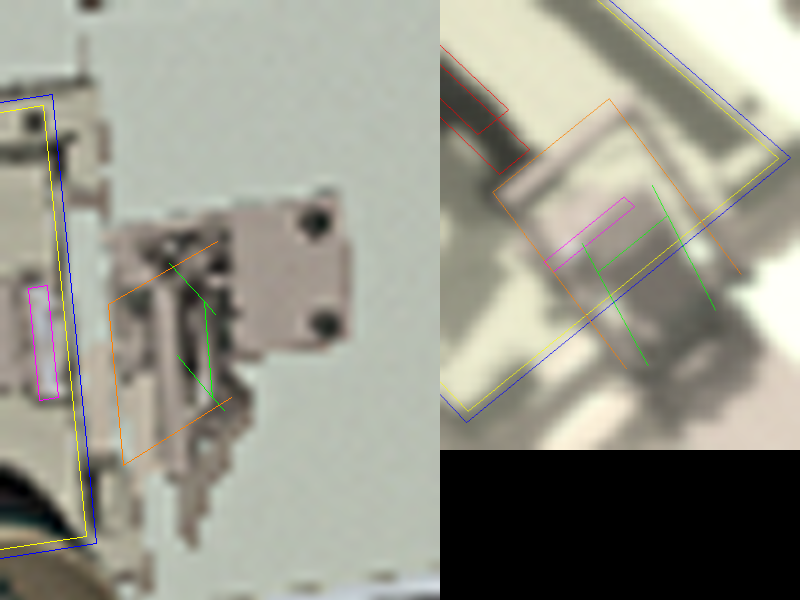

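View pics/ws9.png

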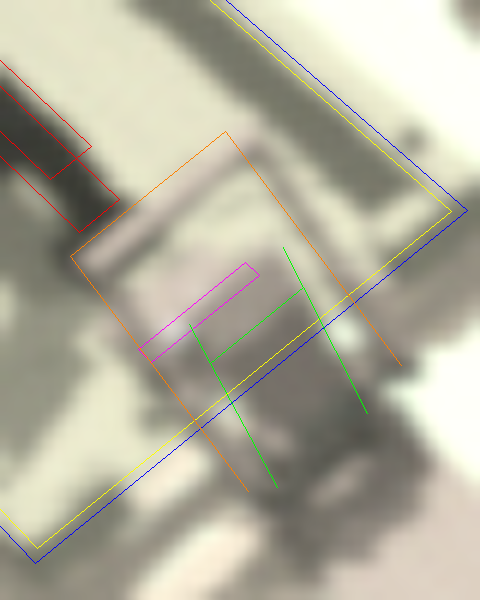

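```bash
sed -i 's/e=bail-lev$/e=bail-lev+0.165/' draw.py; python3 - <<'E'
from plan import *
from draw import *
ft["image"]=np.mean([ft["image"]]+[cam("top")["image"] for _ in range(2)],0).astype(np.uint8)
ft2=dict(ft)
wf(ft,p,"a.png",(318,160,350,205),12,hy=0,lev=1.62,bail=2.58); wf(fs,p,"b.png",(285,195,325,240),12,hy=0,lev=1.62,bail=2.58)
im=cv2.resize(np.clip(ft["image"][160:205,318:350,::-1]*1.3,0,255).astype(np.uint8),None,fx=12,fy=12,interpolation=cv2.INTER_CUBIC)
cv2.imwrite("pics/c10.png",np.hstack([cv2.imread("pics/a.png"),im]))
print(bail_pos(1.62,2.58))
E
```

```text
[-100.38994999   98.99431944]
```

View pics/c10.png

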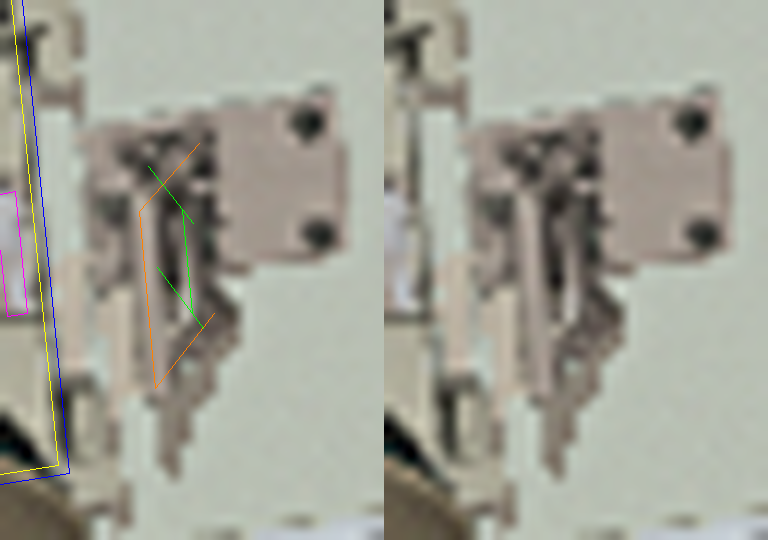

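View pics/b.png

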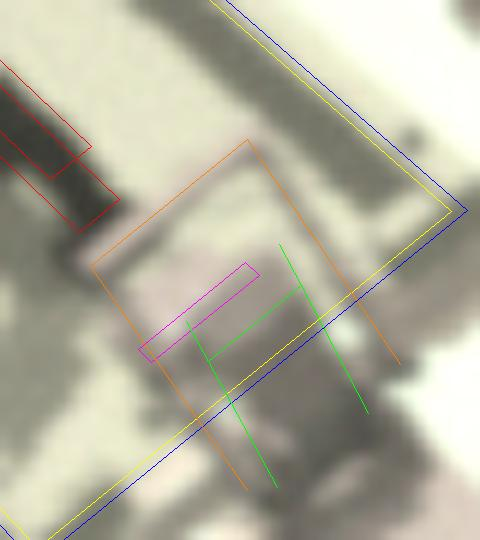

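```bash
python3 - <<'E'
from plan import *
status(.173)
s=rows([0,-124,128],off=.173,hand=-1,n=6)
s=rows([0,-121,92],off=.173,hand=-1,n=3,start=s)
E
```

```text
t 10.22 point in deck mm [ -0.27  -1.18 132.6 ] w 1.001 F deck [-0.6  1.1  0.3] roterr deg vs RG [ 0.07  0.05 -0.01] q [-0.32 -0.05  1.92  0.26  0.9  -0.62]
[[-0.41, 0.0, 0.01, -0.0, -0.0, 0.0, -1], [-0.41, 0.0, 0.02, -0.0, -0.0, 0.0, -1], [-0.41, 0.0, 0.01, -0.0, -0.0, 0.0, -1], [-0.41, 0.0, 0.02, -0.0, -0.0, 0.0, -1], [-0.4, 0.0, 0.01, -0.01, -0.0, 0.0, -1], [-0.41, 0.0, 0.02, -0.0, -0.01, 0.0, -1]]
[[0.02, 0.0, 0.24, -0.0, 0.0, 0.0, -1], [0.02, 0.0, 0.24, -0.0, 0.0, 0.0, -1], [0.02, 0.0, 0.24, -0.0, 0.0, 0.0, -1]]
```

>>> {"api": "play_rows", "payload": {"plan": [[0,0,0,0,0,0,-1],[-0.41,0,0,0,0,0,-1],[-0.41,0,0,0,0,0,-1],[-0.41,0,0,0,0,0,-1],[-0.41,0,0,0,0,0,-1],[-0.41,0,0,0,0,0,-1],[-0.41,0,0,0,0,0,-1],[0,0,0,0,0,0,-1]]}}

```text
time: 11.22
eef_pos: [0.4553, -0.1534, 0.4115]
orientation: [[-0.171, 0.893, 0.416], [0.985, 0.155, 0.072], [0.0, 0.423, -0.906]]
force: [0.6, -0.4, -0.4]
width: -0.0
```

```bash
python3 - <<'E'
from plan import *
from h import *
status(.173)
f=cam("side"); save(f,"side11.png",(270,150,370,250),6)
f=cam("top"); save(f,"top11.png",(290,140,370,220),6)
rows([0,-121,92],off=.173,hand=-1,n=3)
E
```

```text
t 11.22 point in deck mm [   0.24 -125.61  133.09] w -0.0 F deck [ 0.3 -0.5 -0.6] roterr deg vs RG [ 0.   -0.04  0.09] q [-0.59  0.03  1.84  0.36  0.98 -0.92]
[[0.02, 0.0, 0.27, -0.0, -0.0, -0.0, -1], [0.02, 0.0, 0.28, -0.0, -0.01, -0.0, -1], [0.02, 0.0, 0.27, -0.01, -0.0, -0.0, -1]]
```

View pics/side11.png

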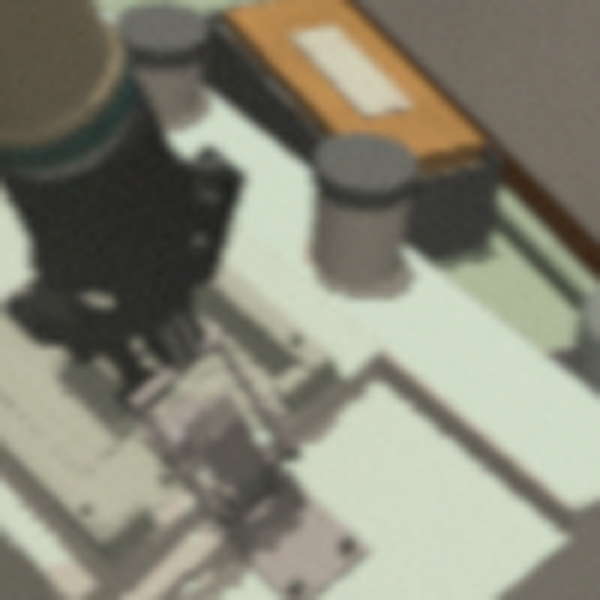

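View pics/top11.png

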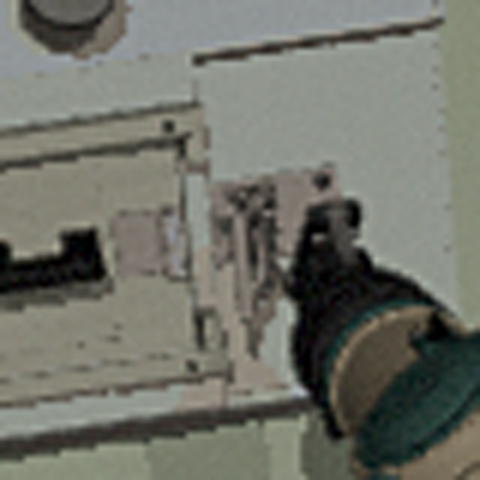

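```bash
python3 - <<'E'
from plan import *
from draw import *
def boxdraw(f,fn,crop,s):
    o=env.observe(); R=o["orientation"];P=o["eef_pos"]
    x0,y0,x1,y1=crop
    big=cv2.resize(np.clip(f["image"][y0:y1,x0:x1,::-1]*1.3,0,255).astype(np.uint8),None,fx=s,fy=s,interpolation=cv2.INTER_CUBIC)
    for z in (.173,.15):
        q=[P+R@[a,b,z] for a,b in ((.011,.0145),(-.011,.0145),(-.011,-.0145),(.011,-.0145))]
        q=(proj(f,q)-[x0,y0]+.5)*s
        cv2.polylines(big,[q.round().astype(int)],True,(0,0,255),1)
    cv2.imwrite("pics/"+fn,big)
boxdraw(fs,"bs.png",(280,190,340,250),8); boxdraw(ft,"bt.png",(315,150,365,210),8)
a,b=cv2.imread("pics/bs.png"),cv2.imread("pics/bt.png")
cv2.imwrite("pics/c12.png",np.hstack([a[:,:400],b[:,:400]]))
E
```

```text
(no output)
```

View pics/c12.png

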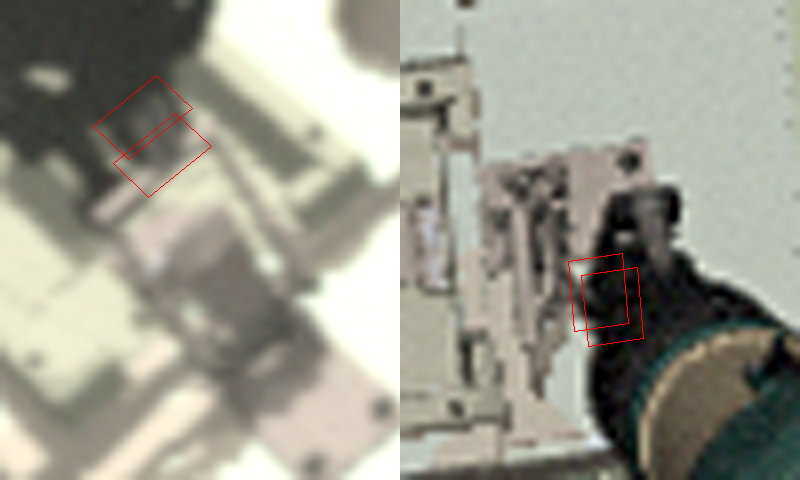

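>>> {"api": "play_rows", "payload": {"plan": [[0.05,0,0.28,0,0,0,-1],[0.05,0,0.28,0,0,0,-1],[0.03,0,0.26,0,0,0,-1],[0,0,0,0,0,0,-1]]}}

```text
time: 11.92
eef_pos: [0.4709, -0.1423, 0.3728]
orientation: [[-0.174, 0.894, 0.414], [0.985, 0.157, 0.075], [0.002, 0.42, -0.907]]
force: [-0.2, -0.2, 0.3]
width: 0.001
```

```bash
python3 - <<'E'
from plan import *
status(.173)
s=None
for q in ([0,-110,90],[0,-100,82],[0,-90,73],[0,-81,62],[0,-76,52]): s=rows(q,off=.173,hand=-1,n=2,start=s)
E
```

```text
t 11.93 point in deck mm [  -0.89 -116.8    90.66] w 0.001 F deck [-0.1 -0.1  0.4] roterr deg vs RG [ 0.15  0.14 -0.01] q [-0.55  0.08  1.89  0.37  0.88 -0.92]
[[0.07, 0.0, 0.01, -0.01, -0.01, 0.0, -1], [0.07, 0.01, 0.0, -0.01, -0.01, 0.0, -1]]
[[0.1, -0.0, 0.08, -0.0, -0.0, 0.0, -1], [0.1, -0.0, 0.08, -0.0, -0.0, 0.0, -1]]
[[0.1, -0.0, 0.09, -0.0, -0.0, 0.0, -1], [0.1, -0.0, 0.09, -0.0, -0.0, 0.0, -1]]
[[0.09, -0.0, 0.11, -0.0, -0.0, 0.0, -1], [0.09, -0.0, 0.11, -0.0, -0.0, 0.0, -1]]
[[0.05, -0.0, 0.1, -0.0, -0.0, 0.0, -1], [0.05, -0.0, 0.1, -0.0, -0.0, 0.0, -1]]
```

>>> {"api": "play_rows", "payload": {"plan": [[0.07,0.01,0.01,-0.01,-0.01,0,-1],[0.07,0.01,0,-0.01,-0.01,0,-1],[0.1,0,0.07,0,0,0,-1],[0.1,0,0.08,0,0,0,-1],[0.1,0,0.09,0,0,0,-1],[0.1,0,0.09,0,0,0,-1],[0,0,0,0,0,0,-1]]}}

```text
time: 12.8
eef_pos: [0.4742, -0.1144, 0.359]
orientation: [[-0.173, 0.892, 0.418], [0.985, 0.157, 0.072], [-0.001, 0.424, -0.906]]
force: [-0.0, -0.0, -0.2]
width: -0.003
```

```bash
python3 - <<'E'
from plan import *
from h import *
status(.173)
f=cam("side"); save(f,"side13.png",(275,170,355,250),6)
f=cam("top"); save(f,"top13.png",(290,140,370,220),6)
cv2.imwrite("pics/c13.png",np.hstack([cv2.imread("pics/side13.png")[:,:400],cv2.imread("pics/top13.png")[:,:400]]))
E
```

```text
t 12.8 point in deck mm [  1.15 -90.49  74.76] w -0.003 F deck [-0.1 -0.  -0.1] roterr deg vs RG [-0.07 -0.06 -0.04] q [-0.48  0.08  1.92  0.36  0.81 -0.86]
```

View pics/c13.png

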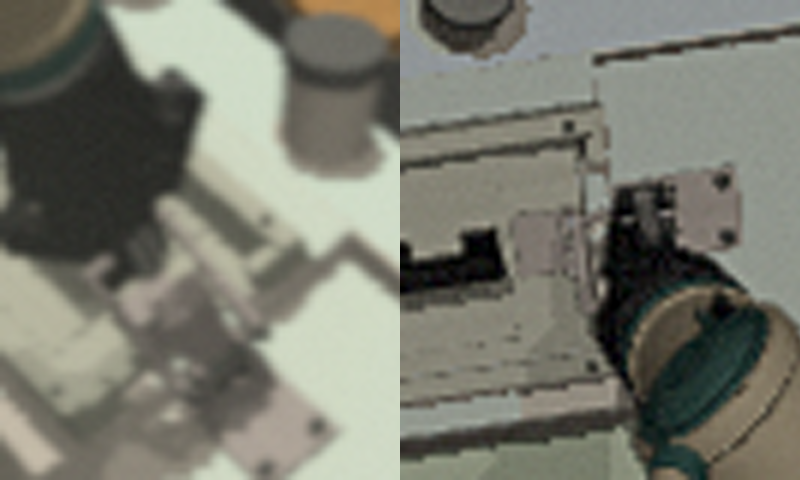

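>>> {"api": "play_rows", "payload": {"plan": [[0.09,-0.01,0.11,0,0,0,-1],[0.09,-0.01,0.11,0,0,0,-1],[0.06,0,0.11,0,0,0,-1],[0.05,0,0.11,0,0,0,-1],[0.05,0,0.1,0,0,0,-1],[0,0,0,0,0,0,-1]]}}

```text
time: 13.65
eef_pos: [0.4817, -0.0962, 0.3341]
orientation: [[-0.173, 0.892, 0.418], [0.985, 0.157, 0.072], [-0.001, 0.424, -0.906]]
force: [-0.1, -0.1, 0.2]
width: -0.001
```

```bash
python3 - <<'E'
from plan import *
from h import *
status(.173)
f=cam("side"); save(f,"side14.png",(275,170,355,250),6)
f=cam("top"); save(f,"top14.png",(290,140,370,220),6)
cv2.imwrite("pics/c14.png",np.hstack([cv2.imread("pics/side14.png")[:,:400],cv2.imread("pics/top14.png")[:,:400]]))
E
```

```text
t 13.65 point in deck mm [  0.29 -73.88  47.74] w -0.001 F deck [-0.  -0.1  0.2] roterr deg vs RG [-0.08 -0.07 -0.03] q [-0.43  0.11  1.96  0.37  0.74 -0.84]
```

View pics/c14.png

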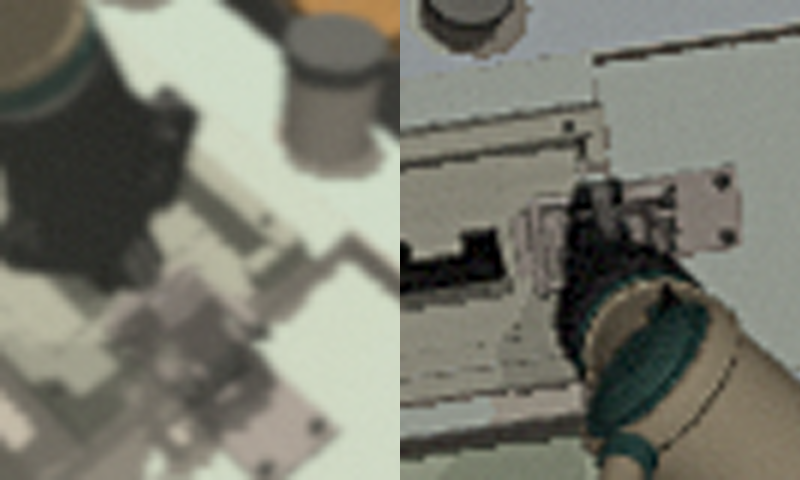

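>>> {"api": "play_rows", "payload": {"plan": [[0,0,-0.5,0,0,0,-1],[0,0,-0.8,0,0,0,-1],[0,0,-0.8,0,0,0,-1],[0,0,0,0,0,0,-1]]}}

```text
time: 14.25
eef_pos: [0.4378, -0.1045, 0.4331]
orientation: [[-0.171, 0.889, 0.425], [0.985, 0.157, 0.068], [-0.007, 0.43, -0.903]]
force: [0.0, 0.2, -0.6]
width: -0.002
```

```bash
python3 - <<'E'
from plan import *
from draw import *
status(.173)
wf(ft,p,"a.png",(300,160,350,210),8,hy=0,lev=1.62,bail=1.3); wf(fs,p,"b.png",(275,190,325,240),8,hy=0,lev=1.62,bail=1.3)
x=cv2.resize(np.clip(fs["image"][190:240,275:325,::-1]*1.3,0,255).astype(np.uint8),None,fx=8,fy=8,interpolation=cv2.INTER_CUBIC)
cv2.imwrite("pics/c15.png",np.hstack([cv2.imread("pics/a.png"),cv2.imread("pics/b.png")]))
cv2.imwrite("pics/c15b.png",x)
print(bail_pos(1.62,1.3))
E
```

```text
t 14.35 point in deck mm [  0.27 -74.17 153.4 ] w 0.001 F deck [-0.8 -0.1 -0.8] roterr deg vs RG [-0.15 -0.15 -0.01] q [-0.5  -0.04  1.86  0.32  0.99 -0.81]
[-58.73869094  19.95707197]
```

View pics/c15.png

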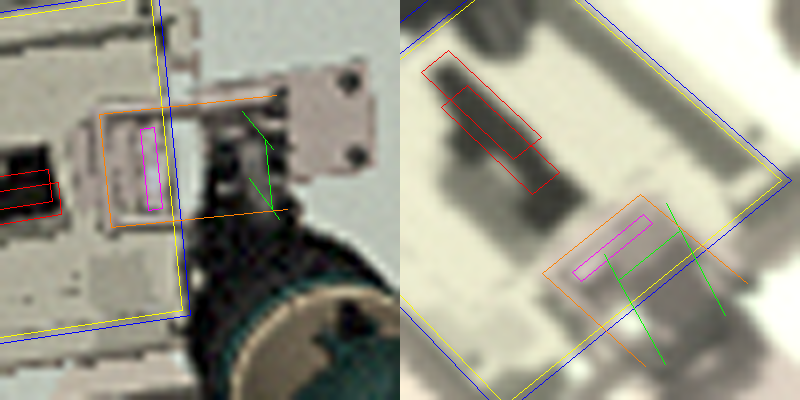

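View pics/c15b.png

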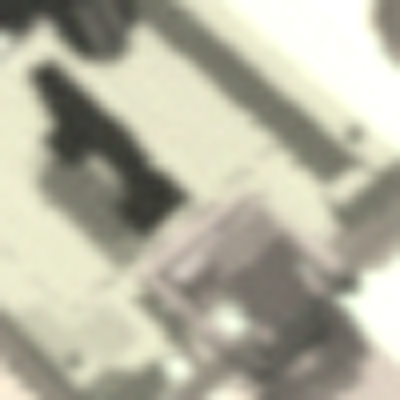

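```bash
cat > lv.py <<'E'
from plan import *
def C(th,r,h=10): return [0,-128-r*np.cos(th)+6*np.sin(th)+h, 10+r*np.sin(th)+6*np.cos(th)]
E
python3 - <<'E'
from lv import *
status(.173)
s=rows([0,-96,100],off=.173,hand=-1,n=3)
s=rows([0,-98,62],off=.173,hand=-1,n=3,start=s)
for th,r in ((1.4,58),(1.2,58),(1.0,57),(.8,55),(.6,54),(.4,53),(.25,52)):
    print(th,np.round(C(th,r),1)); s=rows(C(th,r),off=.173,hand=-1,n=1,start=s)
E
```

```text
t 14.35 point in deck mm [  0.27 -74.17 153.4 ] w 0.001 F deck [-0.8 -0.1 -0.8] roterr deg vs RG [-0.15 -0.15 -0.01] q [-0.5  -0.04  1.86  0.32  0.99 -0.81]
[[-0.15, 0.0, 0.36, 0.01, 0.01, 0.0, -1], [-0.15, 0.0, 0.35, 0.01, 0.01, 0.0, -1], [-0.14, 0.0, 0.36, 0.01, 0.01, 0.0, -1]]
[[-0.01, 0.0, 0.25, -0.0, -0.0, 0.0, -1], [-0.02, 0.0, 0.26, -0.0, -0.0, 0.0, -1], [-0.01, 0.0, 0.25, -0.0, -0.0, 0.0, -1]]
1.4 [   0.  -121.9   68.2]
[[-0.48, 0.0, -0.13, -0.0, -0.0, 0.0, -1]]
1.2 [   0.  -133.4   66.2]
[[-0.23, 0.0, 0.04, -0.0, -0.0, 0.0, -1]]
1.0 [   0.  -143.7   61.2]
[[-0.21, 0.0, 0.1, -0.0, -0.0, 0.0, -1]]
0.8 [   0.  -152.    53.6]
[[-0.16, 0.0, 0.16, -0.0, -0.0, 0.0, -1]]
0.6 [   0.  -159.2   45.4]
[[-0.15, 0.0, 0.16, -0.0, -0.0, 0.0, -1]]
0.4 [   0.  -164.5   36.2]
[[-0.1, 0.0, 0.18, -0.0, -0.0, 0.0, -1]]
0.25 [   0.  -166.9   28.7]
[[-0.05, 0.0, 0.15, -0.0, -0.0, 0.0, -1]]
```

>>> {"api": "play_rows", "payload": {"plan": [[-0.15,0,0.36,0.01,0.01,0,-1],[-0.15,0,0.36,0.01,0.01,0,-1],[-0.14,0,0.36,0.01,0.01,0,-1],[0,0,0.25,0,0,0,-1],[-0.02,0,0.25,0,0,0,-1],[-0.01,0,0.25,0,0,0,-1],[0,0,0,0,0,0,-1]]}}

```text
time: 15.22
eef_pos: [0.48, -0.1201, 0.3457]
orientation: [[-0.174, 0.894, 0.414], [0.985, 0.157, 0.075], [0.002, 0.42, -0.907]]
force: [0.8, 0.0, 0.5]
width: 0.002
```

```bash
python3 - <<'E'
from lv import *
from h import *
status(.173)
f=cam("side"); save(f,"side16.png",(275,170,355,250),6)
f=cam("top"); save(f,"top16.png",(290,140,370,220),6)
cv2.imwrite("pics/c16.png",np.hstack([cv2.imread("pics/side16.png")[:,:400],cv2.imread("pics/top16.png")[:,:400]]))
s=None
for th,r in ((1.4,58),(1.2,58),(1.0,57),(.8,55),(.6,54),(.4,53),(.25,52)):
    s=rows(C(th,r),off=.173,hand=-1,n=2 if th==1.4 else 1,start=s)
E
```

```text
t 15.22 point in deck mm [ -0.77 -96.49  60.77] w 0.002 F deck [ 0.9 -0.1  0.1] roterr deg vs RG [ 0.15  0.14 -0.01] q [-0.49  0.11  1.93  0.37  0.79 -0.89]
[[-0.25, -0.0, -0.06, -0.0, -0.01, 0.0, -1], [-0.25, -0.0, -0.07, -0.01, -0.0, 0.01, -1]]
[[-0.23, -0.0, 0.04, 0.0, -0.0, -0.0, -1]]
[[-0.2, -0.0, 0.1, 0.0, -0.0, -0.0, -1]]
[[-0.17, -0.0, 0.15, 0.0, -0.0, -0.0, -1]]
[[-0.14, -0.0, 0.17, 0.0, -0.0, -0.0, -1]]
[[-0.11, -0.0, 0.18, 0.0, -0.0, -0.0, -1]]
[[-0.05, -0.0, 0.15, 0.0, -0.0, -0.0, -1]]
```

View pics/c16.png

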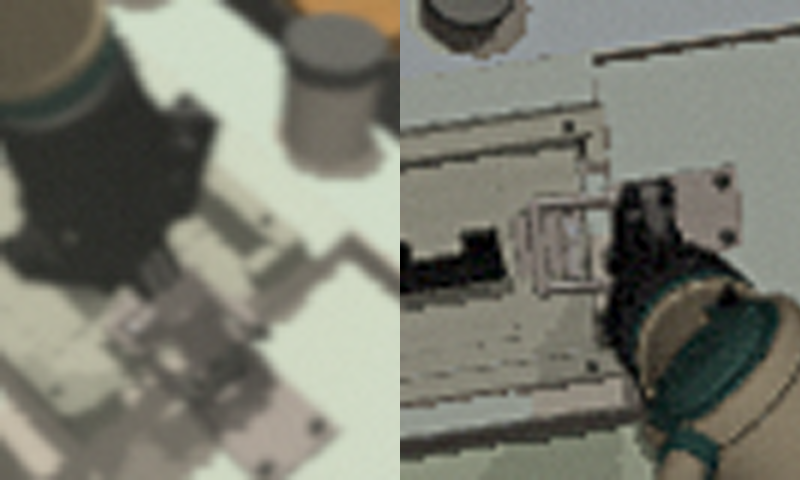

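The top view shows the bail lying round the keeper (bar at about (535,245)), and the fingers are on the hatch side of the lever. Swinging the lever down.

>>> {"api": "play_rows", "payload": {"plan": [[-0.25,0,-0.05,0,0,0,-1],[-0.25,0,-0.05,0,0,0,-1],[-0.23,0,0.04,0,0,0,-1],[-0.2,0,0.1,0,0,0,-1],[-0.17,0,0.15,0,0,0,-1],[-0.14,0,0.16,0,0,0,-1]]}}

```text
time: 16.08
eef_pos: [0.4985, -0.1811, 0.3305]
orientation: [[-0.173, 0.893, 0.416], [0.985, 0.157, 0.073], [-0.0, 0.422, -0.906]]
force: [-1.0, -0.7, 3.2]
width: -0.0
```

```bash
python3 - <<'E'
from lv import *
from h import *
status(.173)
f=cam("side"); save(f,"side17.png",(275,170,355,250),6)
f=cam("top"); save(f,"top17.png",(290,140,370,220),6)
cv2.imwrite("pics/c17.png",np.hstack([cv2.imread("pics/side17.png")[:,:400],cv2.imread("pics/top17.png")[:,80:480]]))
s=None
for th,r in ((.4,53),(.25,52),(.1,51),(0,51),(-.05,51)):
    print(np.round(C(th,r),1));s=rows(C(th,r),off=.173,hand=-1,n=1,start=s)
E
```

```text
t 16.07 point in deck mm [ 1.3000e-01 -1.6022e+02  4.3730e+01] w -0.0 F deck [ 0.3 -0.5  3.3] roterr deg vs RG [ 0.03 -0.   -0.01] q [-0.59  0.18  1.88  0.42  0.8  -1.01]
[   0.  -164.5   36.2]
[[-0.09, 0.0, 0.14, -0.02, -0.01, -0.01, -1]]
[   0.  -166.9   28.7]
[[-0.05, 0.0, 0.15, 0.0, -0.0, 0.0, -1]]
[   0.  -168.1   21.1]
[[-0.02, 0.0, 0.15, 0.0, -0.0, 0.0, -1]]
[   0. -169.   16.]
[[-0.02, 0.0, 0.1, 0.0, -0.0, 0.0, -1]]
[   0.  -169.2   13.4]
[[-0.0, 0.0, 0.05, 0.0, -0.0, 0.0, -1]]
```

View pics/c17.png

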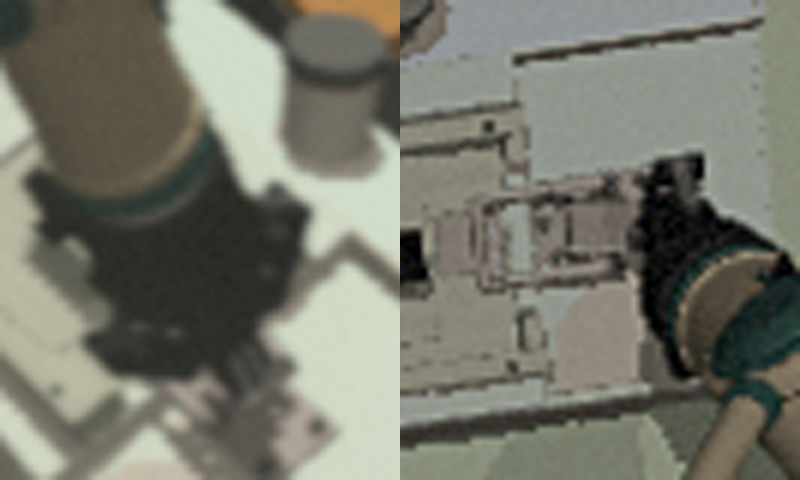

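>>> {"api": "play_rows", "payload": {"plan": [[-0.09,0,0.14,0,0,0,-1],[-0.05,0,0.15,0,0,0,-1],[-0.02,0,0.14,0,0,0,-1],[-0.02,0,0.1,0,0,0,-1]]}}

```text
time: 16.68
eef_pos: [0.5109, -0.187, 0.3063]
orientation: [[-0.173, 0.893, 0.415], [0.985, 0.157, 0.074], [0.001, 0.422, -0.907]]
force: [0.2, -0.6, 1.3]
width: 0.001
```

```bash
python3 - <<'E'
from lv import *
status(.173)
E
```

```text
t 16.68 point in deck mm [-4.0000e-02 -1.6799e+02  1.7100e+01] w 0.001 F deck [ 0.7 -0.6  1.1] roterr deg vs RG [ 0.05  0.07 -0.01] q [-0.58  0.23  1.89  0.44  0.75 -1.04]
```

>>> {"api": "play_rows", "payload": {"plan": [[0,0,0.03,0,0,0,-1],[0,0,0.02,0,0,0,-1],[0,0,0,0,0,0,-1]]}}

```text
time: 17.05
eef_pos: [0.5114, -0.1866, 0.3043]
orientation: [[-0.174, 0.893, 0.415], [0.985, 0.157, 0.075], [0.002, 0.421, -0.907]]
force: [-0.4, 0.1, 0.6]
width: -0.0
```

```bash
python3 - <<'E'
from lv import *
status(.173)
E
```

```text
t 17.05 point in deck mm [  -0.41 -167.51   14.99] w -0.0 F deck [-0.1  0.2  0.7] roterr deg vs RG [ 0.08  0.11 -0.02] q [-0.58  0.23  1.89  0.44  0.74 -1.04]
```

>>> {"api": "play_rows", "payload": {"plan": [[0,0,0.03,0,0,0,-1],[0,0,0.02,0,0,0,-1],[0,0,0,0,0,0,-1]]}}

```text
time: 17.42
eef_pos: [0.5118, -0.1865, 0.3039]
orientation: [[-0.175, 0.893, 0.415], [0.985, 0.158, 0.074], [0.0, 0.422, -0.907]]
force: [-10.4, 0.0, 12.6]
width: -0.001
```

```bash
python3 - <<'E'
from lv import *
status(.173)
E
```

```text
t 17.43 point in deck mm [-1.4000e-01 -1.6767e+02  1.4470e+01] w -0.001 F deck [-3.9  1.8 15.8] roterr deg vs RG [ 0.04  0.05 -0.1 ] q [-0.58  0.23  1.89  0.44  0.74 -1.04]
```

The lever is firmly on its stop (16 N). Backing off and checking.

>>> {"api": "play_rows", "payload": {"plan": [[0,0,-0.3,0,0,0,-1],[0,0,-0.8,0,0,0,-1],[0,0,-0.9,0,0,0,-1],[0.5,-0.5,-0.9,0,0,0,-1],[0.8,-0.8,-0.6,0,0,0,-1],[0.8,-0.8,0,0,0,0,-1],[0.8,-0.8,0,0,0,0,-1],[0,0,0,0,0,0,-1]]}}

```text
time: 18.42
eef_pos: [0.283, -0.0771, 0.3978]
orientation: [[-0.174, 0.894, 0.412], [0.985, 0.157, 0.077], [0.004, 0.419, -0.908]]
force: [-0.1, -1.2, -0.2]
width: -0.003
```

```bash
python3 - <<'E'
from lv import *
from draw import *
status(.173)
wf(ft,p,"a.png",(295,155,355,215),6,hy=-3,lev=0,bail=0); wf(fs,p,"b.png",(260,170,330,250),8,hy=-3,lev=0,bail=0)
cv2.imwrite("pics/b.png",cv2.imread("pics/b.png")[:600])
x=cv2.resize(np.clip(fs["image"][170:245,260:330,::-1]*1.2,0,255).astype(np.uint8),None,fx=8,fy=8,interpolation=cv2.INTER_CUBIC);cv2.imwrite("pics/b2.png",x)
x=cv2.resize(np.clip(ft["image"][145:215,255:350,::-1]*1.2,0,255).astype(np.uint8),None,fx=8,fy=8,interpolation=cv2.INTER_CUBIC);cv2.imwrite("pics/a2.png",x)
E
```

```text
t 18.52 point in deck mm [-143.52  -24.47  187.96] w -0.002 F deck [ 0.4 -1.1  0.9] roterr deg vs RG [-0.06 -0.07 -0.03] q [-0.74 -0.28  2.12  0.39  1.06 -1.06]
```

View pics/a2.png

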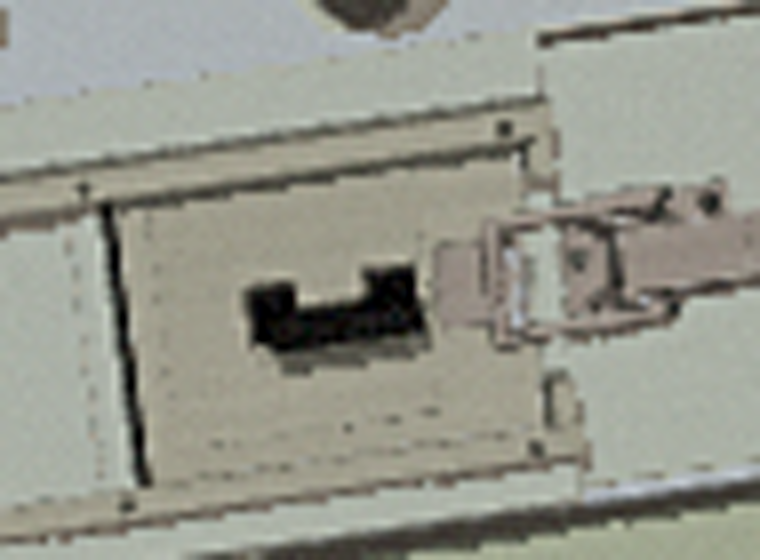

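View pics/b.png

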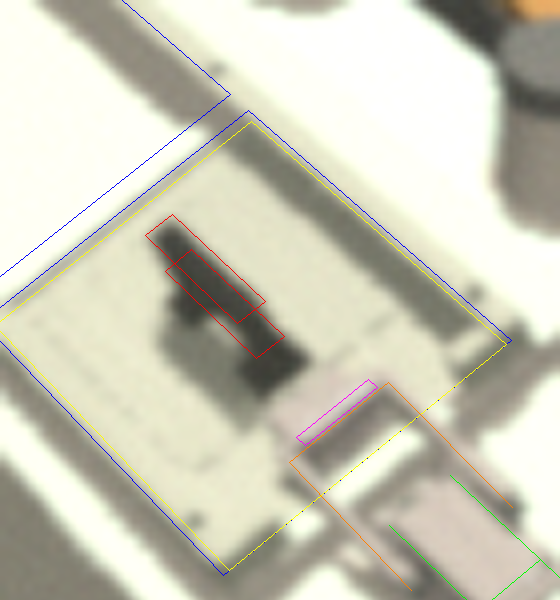

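View pics/b2.png

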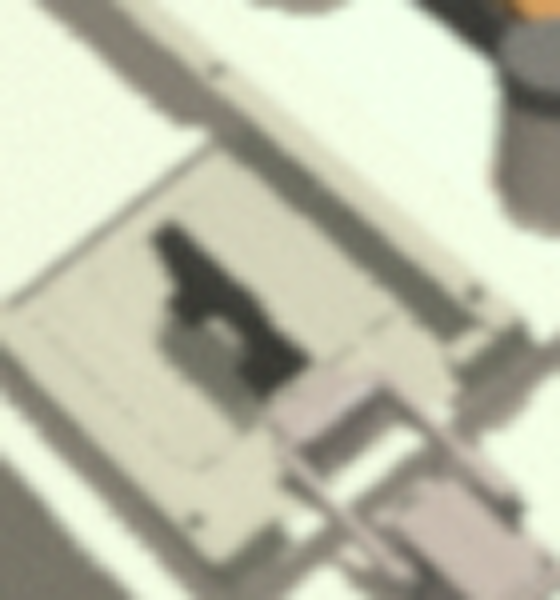

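```bash
python3 - <<'E'
from station import env
print(env.finish_job()); print(env.observe()["time"])
E
```

```text
the job is handed in; nothing more can be done
None
the job is handed in; nothing more can be done
```

The diet bin is closed and latched. I handed the job in at about 18.5 s of the 51 s allowed; no verdict is reported.

- **Hatch:** I lifted it about 13 mm out of the parking recess, slid it along the channels and lowered it into the seat. It came to rest at practically the same grip height as in the parking recess (42.2 mm against 42.4 mm). The seating contact was a light 3.5 N.
- **Bail:** I swung the bail over with the closed fingers until it dropped. Pictures from both cameras show its bar behind the keeper, both before and after the lever was pressed.
- **Lever:** I pressed it down until it met a hard stop at about 16 N. It needed about 3 N on the way, and the force fell away before the stop, as it would past dead centre.

**Last check:** With the arm clear of the bin, the pictures show the lever flat. The hatch lies in its recess, pulled about 3 mm toward the latch, which is its full play.

**Not confirmed:** The pictures cannot measure the spring stretch or the exact lever angle; I take both from the hard stop and the shifted hatch. My estimate of the deck's position was good to about 1–2 mm. For example, the lever met its stop 1.5 mm lower than I had calculated.

I did not measure the tubs, scoop or jug again at the end, but nothing was moved near the scoop or jug. The tubs I could see in the pictures looked undisturbed.

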